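# Copy a length with a spring tape

## Task

Copy the distance from the far end to the red line on the birch sample board over to the dark blank board with the orange tape measure: take the tape from its sloping rest, lay it flat along the sample board with its steel hook over the board's far end, and draw the case back against its spring until the front of the case is level with the red line. Leave it sitting there, press the red lock button on its top fully down, then carry the locked tape over and leave it lying flat along the blank board with its hook over the far end and the measured length unchanged. Let go of it, and leave the other things where they are.

Things in the scene. Friction and masses are not known exactly. Their poses are not given: they have to be found in the camera images.
- tape_center (a point): orange tape measure, case 80 long (its x, towards the nose where the blade comes out) x 40 wide (its y, flat sides with black discs) x 62 high (its z), about 0.45 kg; this point is the middle of the case, 31 mm above its underside. At the start it lies on the sloping rest, x pitched 35 degrees up, so its z leans 35 degrees from vertical. Set on a board, friction holds it against its own spring.
- tape_nose (a point): middle of the lower front edge of the tape case (40 mm ahead of and 31 mm below tape_center, in its axes)
- tape_hook (a point): inner (case-side) face of the tape's steel hook, 22 mm wide and 2 mm thick, hanging to 10 mm below the underside of the case, its foot slanting outward; this point is 5 mm below the underside. Fully wound in, it is 4 mm ahead of the nose; the yellow blade (25 mm wide, 3 mm above the underside) can be drawn out to 136 mm against a spring of 0.8 to 1.1 N
- lock (a joint): travel of the red lock button into the top of the case: 0 up (blade free), 0.006 m fully down (blade braked); it takes about 4 N to push, clicks over and then stays down, some 3 mm proud of the case. The brake then resists a few newtons of pull on the hook
- lock_top (a point): middle of the top of the red lock button, 26 x 22 mm, on top of the case; when up it is 8 mm ahead of and 40 mm above tape_center, 9 mm proud of the case
- sample_end (a point): pale birch sample board, 260 (its x) x 100 (its y) x 18 mm, fixed flat on the bench; this point is the middle of the top edge of its far end, x pointing out of the board along its length, away from the robot, z up
- sample_line (a point): middle of the red line across the sample board's top, 100 mm from its far end; axes as sample_end
- blank_end (a point): dark wood blank board, same size as the sample, no line, fixed flat on the bench; this point is the middle of the top edge of its far end, x pointing out of the board along its length, away from the robot, z up
- rest: grey sloping rest, fixed: base 120 x 60 x 8 mm, a 32 mm wide ramp (narrower than the tape) that rises 35 degrees along its x axis, with a lip at its low end, on which the back of the tape stands; origin under the middle of its base
- maintainer: black battery maintainer, 90 x 150 x 45 mm; leave alone; origin under its middle
- parts_tray: translucent tray with four empty cells, 140 x 200 x 40 mm; leave alone; origin under its middle
- pliers: chrome pliers, about 180 mm long (along x), lying flat; leave alone; origin under its middle
- post_cleaner: stainless battery post cleaner with two brass brushes, 40 mm diameter, 107 mm high, standing; leave alone; origin under its middle
Mind the look-alikes: they are no part of the job. There is more than one size of the part that bears tape_center; the job needs the middle-sized.

How it is judged:
By the outcome, as a careful person would: the job done as asked, in the order asked, and still so for the second after the job is handed in, with the robot touching nothing.
It also fails if it takes over 59 s, if anything falls off the work surface, if the arm or the gripper's body presses on something with over 40 N, if the wrist force passes 120 N, or if a joint passes its speed limit or range.

## Robot

A 7-joint arm with a two-finger parallel gripper is mounted at the origin on the work surface. World frame = base frame: x ahead of the robot, y to its left, z up, the work surface at z = 0. Lengths are in m, angles in rad, forces in N, time in s.
With the tool pointing down it reaches from about 0.35 to 0.9 m from the base axis. Payload 19.9 kg.
Tool frame: the origin (TCP) lies at the very end of the fingers, on their centre line; the grasp point (between the pads) lies 19 mm behind it (ctrl.grip_depth is the z of the grasp point in the tool frame, in m); z points along the fingers, y is the line along which they close (so a half turn about z gives the same grasp; the last joint's range is limited). The gripper opens to 94 mm and grips with 3 to 60 N. Pads are 16 mm wide; open, the fingers measure 119 mm over their backs; the gripper's body (75 mm by 177 mm) begins 78 mm behind the grasp point.
Start: joints at [-1.212, 0.417, -0.01, 1.614, 0.005, 1.111, -0.053], TCP at [0.244, 0.575, 0.205] pointing down, gripper open.
Joint ranges: [-2.81, 2.81], [-0.39, 2.02], [-1.27, 1.25], [0.06, 2.57], [-1.19, 4.33], [0.19, 2], [-2.82, 2.82]. Speed limits (rad/s): [1.89, 1.89, 2.39, 2.39, 3.01, 3.01, 3.01].

## Interface

Orientations are given as a rotation vector (axis times angle).
In Python, from workcell import ctrl gives the robot as it stands.
- The arm moves only by the tool carry_out, never from a script. Its arguments are lists of equal length, an entry for each row: "slide": the shift along the tool's x, y, z in m, a list of three; "angular": the turn, a rotation vector about the tool's x, y, z in rad, a list of three; "gripper": the closure, from 0 (fully open) to 1 (shut). A call has 1 to 10 rows; each row shifts and turns the commanded pose from where the row before left it, along the tool's axes as they then stand; what a row does not reach is not made up. A row lasts 1/8 s, in which the tool goes at most 62.5 mm and 10.7 degrees, less where a joint would pass 70% of its speed; a pose out of reach is approached as far as the arm can. A call is refused whole if a number of a shift passes 0.0625 or a number of a turn 0.188, either way. A call with a gripper value outside its range is refused whole. The fingers move at their own pace and stop on an object; "squeeze" is the grip in N (left out, the last holds). Time passes only in rows, so rows that do not move let the fingers close. It gives the time, the measured TCP pose, the force, the opening and the grip force at its end, in the units of the state.
- ctrl.get_obs(): the state, without advancing time (a new reading comes with each control period).
- ctrl.grab_frame(name): name is "side" or "top" or "wrist"; returns the picture (420x560x3 uint8, red, green, blue); there is no depth.
- ctrl.camera_params(name): a dict with "fx", "fy", "cx", "cy" (pixels), "pose" (4x4, takes a point from camera to world coordinates). Camera axes: x right, y down, z forward; pixel columns grow to the right and rows downward; lengths in m; the calibration is good to about 2 mm. The wrist camera is an equidistant fisheye: a pixel r from the principal point sees the ray r / f radians off the axis. A picture is of the moment at which its call begins: read the wrist's pose just before it. camera_params takes no time and is no camera call; for the wrist camera it gives the pose at the moment of the call.
- ctrl.finish_job(): hands the job in; it is judged then, once.
The state is a dict: "clock": time; "joint_positions": joint angles; "qvel": joint speeds; "joint_torque": joint torques, N m; "eef_pos": TCP position; "eef_rot": TCP orientation; "ft_force": force on the tool from outside, world axes, zero at the start; "torque": the same for the moment, N m; "width": finger opening in m; "grasp_force": force on a finger pad.
Only numpy, scipy, OpenCV 4.12 (cv2) and the standard library are available. Lean on these libraries where they do the work, as an engineer would, in place of code of your own. Each camera call takes 0.05 s, during which the arm holds its last target. There are 200 camera calls.

## Working session

There is one attempt and no reset: what is moved stays moved. The work goes in short steps, Python scripts to look and compute and a tool call to move; the robot and the scene stay as the last step left them, time stands still between calls to the robot, and variables do not carry over. Pictures are saved under pics/ and viewed, at most 10 in all, crops included, and the job is handed in when it is done.

Besides the shell and the picture viewer there is one more tool, called after "Emit:" as name(argument=value, ...) on one line, values as JSON. carry_out: Moves the arm, as the interface text tells. Its arguments: {"type":"object","properties":{"slide":{"type":"array","items":{"type":"array","items":{"type":"number"}}},"angular":{"type":"array","items":{"type":"array","items":{"type":"number"}}},"gripper":{"type":"array","items":{"type":"number"}},"squeeze":{"type":"number"}},"required":["slide","angular","gripper"]}

```bash
ls; mkdir -p pics
cat > h.py <<'E'
import numpy as np, cv2
from scipy.spatial.transform import Rotation as R
from workcell import ctrl
def grab(n,fn):
    p=ctrl.camera_params(n); im=ctrl.grab_frame(n)[:,:,::-1].copy(); cv2.imwrite('pics/'+fn+'.png',im); np.save('pics/'+fn+'.npy',p,allow_pickle=True); return im,p
def load(fn): return cv2.imread('pics/'+fn+'.png'), np.load('pics/'+fn+'.npy',allow_pickle=True).item()
def ray(p,u,v,fish=False):
    a=np.array([(u-p['cx'])/p['fx'],(v-p['cy'])/p['fy']]);
    if fish:
        t=np.linalg.norm(a); d=np.r_[a/t*np.sin(t),np.cos(t)] if t>1e-9 else np.array([0,0,1.])
    else: d=np.r_[a,1]
    T=np.array(p['pose']); d=T[:3,:3]@d; return T[:3,3],d/np.linalg.norm(d)
def onz(p,u,v,z,fish=False):
    o,d=ray(p,u,v,fish); return o+d*(z-o[2])/d[2]
def tri(r1,r2):
    (o1,d1),(o2,d2)=r1,r2
    A=np.c_[d1,-d2]; s=np.linalg.lstsq(A,o2-o1,rcond=None)[0]
    a=o1+d1*s[0]; b=o2+d2*s[1]; return (a+b)/2,np.linalg.norm(a-b)
def proj(p,X,fish=False):
    T=np.array(p['pose']); c=T[:3,:3].T@(np.asarray(X)-T[:3,3])
    if fish:
        r=np.hypot(c[0],c[1]); t=np.arctan2(r,c[2]); q=c[:2]/r*t
    else: q=c[:2]/c[2]
    return np.array([p['fx']*q[0]+p['cx'],p['fy']*q[1]+p['cy']])
E
python3 - <<'E'
from h import *
a,p=grab('top','t0'); b,q=grab('side','s0'); w,r=grab('wrist','w0')
cv2.imwrite('pics/ts0.png',cv2.resize(np.vstack([a,b]),(800,1200))[:600]); 
for k in(p,q,r): print(k['fx'],k['cx'],k['cy'],np.round(k['pose'],3).tolist())
print(ctrl.get_obs(), ctrl.grip_depth)
E
```

```text
pics
505.2996311134236 279.01553449647406 205.6513630304385 [[-0.005, -0.999, 0.053, 0.371], [-1.0, 0.005, 0.016, -0.024], [-0.016, -0.053, -0.998, 1.487], [0.0, 0.0, 0.0, 1.0]]
409.4537690219093 285.87113009508437 206.81113291596284 [[0.999, -0.035, 0.019, 0.43], [-0.035, -0.551, 0.834, -0.909], [-0.018, -0.834, -0.552, 0.675], [0.0, 0.0, 0.0, 1.0]]
325.19226210127806 272.75882469924454 208.44514052997386 [[0.391, 0.884, 0.256, 0.168], [0.92, -0.375, -0.11, 0.606], [-0.001, 0.278, -0.96, 0.385], [0.0, 0.0, 0.0, 1.0]]
{'clock': 0.15, 'joint_positions': array([-1.21148932,  0.4178148 , -0.01029862,  1.61401895,  0.00469254,
        1.11067074, -0.05301526]), 'qvel': array([ 0.00115013, -0.000789  , -0.00151125, -0.00268152,  0.00017083,
        0.00039262,  0.00265754]), 'joint_torque': array([ 1.21291487e-03, -8.51522398e+01,  6.39052279e-01, -4.26138103e+01,
       -4.88832663e-02,  1.71597273e-02,  5.59126454e-05]), 'eef_pos': array([0.24375215, 0.57521168, 0.20498989]), 'eef_rot': array([-6.25382199e-01, -3.07860827e+00,  1.38494972e-03]), 'ft_force': array([-0.76971268, -0.64356462,  0.35648629]), 'torque': array([ 0.02119943,  0.00947486, -0.06808597]), 'grasp_force': 0.0, 'width': 0.09412858169827024} -0.0188
```

View pics/t0.png

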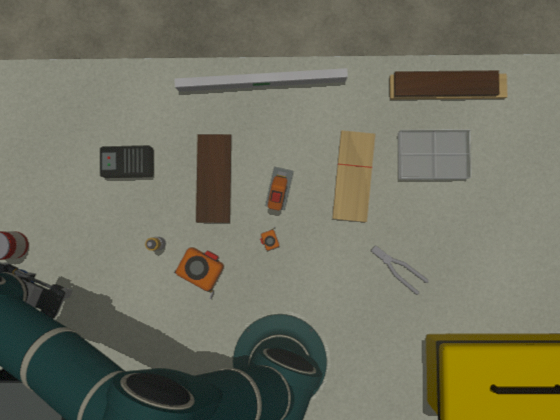

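View pics/s0.png

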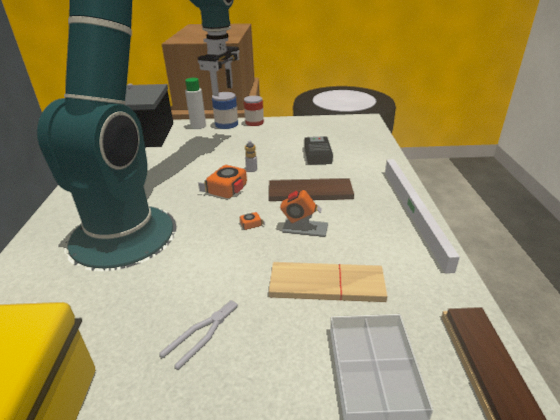

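The top view (up is +x, left is +y) shows the dark blank at (214,178), the birch sample at (354,176) with its red line at row ~165, and the grey rest at (280,190). There are three orange tapes: one on the rest at (278,190), a large one lying at (200,268) and a small one at (270,240). The one on the rest fits, since it is the middle size and pitched up on the sloping rest. I'll confirm that in a crop.

Run:
```python
from h import *
a,p=load('t0'); b,q=load('s0')
def board(im,roi,lo,hi,n):
    x0,y0,x1,y1=roi; hsv=cv2.cvtColor(im,cv2.COLOR_BGR2HSV)
    m=cv2.inRange(hsv,lo,hi); k=np.zeros_like(m); k[y0:y1,x0:x1]=m[y0:y1,x0:x1]
    k=cv2.morphologyEx(k,cv2.MORPH_CLOSE,np.ones((5,5)))
    c=max(cv2.findContours(k,cv2.RETR_EXTERNAL,cv2.CHAIN_APPROX_NONE)[0],key=cv2.contourArea)
    r=cv2.minAreaRect(c); bx=cv2.boxPoints(r); 
    P=np.array([onz(p,u,v,.018) for u,v in bx])
    P=P[np.argsort(P[:,0])]; near=P[:2].mean(0); far=P[2:].mean(0); d=far-near
    print(n,r,'near',near.round(4),'far',far.round(4),'L',np.linalg.norm(d).round(4),'yaw',np.degrees(np.arctan2(d[1],d[0])).round(2),'W',np.linalg.norm(P[0]-P[1]).round(4))
    return far,d/np.linalg.norm(d)
board(a,(325,122,382,228),(10,40,120),(30,255,255),'sample')
board(a,(190,125,240,230),(0,60,20),(25,255,130),'blank')
hsv=cv2.cvtColor(a,cv2.COLOR_BGR2HSV)
m=cv2.inRange(hsv,(0,130,80),(8,255,255))|cv2.inRange(hsv,(172,130,80),(180,255,255)); k=np.zeros_like(m);k[150:180,332:378]=m[150:180,332:378]
ys,xs=np.nonzero(k); print('line',len(xs),xs.min(),xs.max()); print(onz(p,xs.mean(),ys.mean(),.018).round(4))
# grey rest base & tape
k=np.zeros_like(m); mm=cv2.inRange(hsv,(0,150,80),(20,255,255)); k[160:220,260:300]=mm[160:220,260:300]
ys,xs=np.nonzero(k); r=cv2.minAreaRect(np.c_[xs,ys].astype(np.float32)); print('tape',r, [onz(p,u,v,.06).round(3) for u,v in cv2.boxPoints(r)])
c1=cv2.resize(a[155:225,250:310],(514,600),interpolation=cv2.INTER_CUBIC)
c2=cv2.resize(b[180:240,270:340],(286*2,490),interpolation=cv2.INTER_CUBIC)
C=np.zeros((600,1086,3),np.uint8); C[:,:514]=c1; C[:490,514:]=c2
cv2.imwrite('pics/c0.png',cv2.resize(C,(800,442)))
```

```text
sample ((353.414794921875, 175.7420196533203), (36.06062698364258, 89.94933319091797), 5.355824947357178) near [ 0.4053 -0.2037  0.018 ] far [ 0.6673 -0.2314  0.018 ] L 0.2635 yaw -6.02 W 0.1043
blank ((213.0, 178.0), (88.0, 34.0), 90.0) near [0.403  0.1922 0.018 ] far [0.6616 0.1929 0.018 ] L 0.2587 yaw 0.14 W 0.0993
line 13 345 370
[ 0.5663 -0.2232  0.018 ]
tape ((276.830322265625, 192.68051147460938), (13.383068084716797, 32.84162139892578), 12.26477336883545) [array([0.443, 0.034, 0.06 ]), array([0.534, 0.013, 0.06 ]), array([ 0.526, -0.024,  0.06 ]), array([ 0.435, -0.003,  0.06 ])]
```

View pics/c0.png

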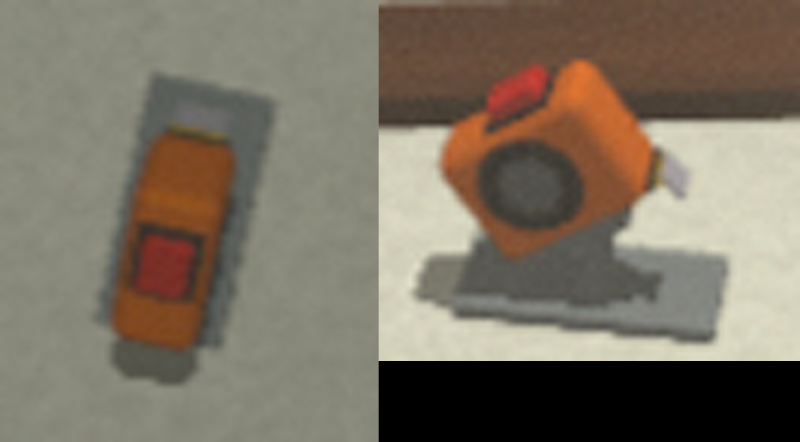

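The crop confirms it: the tape on the rest is the middle of three sizes, with its red button up (crop 165,265), black disc sides, and hook at the far, upper end. It is pitched up and yawed about -13°.

```bash
cat >> h.py <<'E'
def redc(im,roi):
    x0,y0,x1,y1=roi; hsv=cv2.cvtColor(im,cv2.COLOR_BGR2HSV)
    m=cv2.inRange(hsv,(0,170,70),(4,255,255))|cv2.inRange(hsv,(173,130,70),(180,255,255)); k=np.zeros_like(m);k[y0:y1,x0:x1]=m[y0:y1,x0:x1]
    n,l,s,c=cv2.connectedComponentsWithStats(k); i=1+np.argmax(s[1:,4]); return c[i],s[i],(l==i)
def axes(yaw,pitch):  # case frame
    return R.from_euler('ZY',[yaw,-pitch],degrees=True)
def tool_of(case): return case*R.from_euler('x',180,degrees=True)  # tool z=-case z, x=case x
def delta(pos,rot):
    o=ctrl.get_obs(); R0=R.from_rotvec(o['eef_rot']); d=np.asarray(pos)-o['eef_pos']
    rv=(R0.inv()*rot).as_rotvec(); print('now',o['eef_pos'].round(4),'clock',round(o['clock'],2),'\nslide if move first',R0.inv().apply(d).round(4),' turn',rv.round(4),' slide if turn first',rot.inv().apply(d).round(4))
E
python3 - <<'E'
from h import *
a,p=load('t0'); b,q=load('s0')
ca,sa,_=redc(a,(262,165,295,220)); cb,sb,_=redc(b,(278,182,330,225)); print(ca,sa,cb,sb)
X,e=tri(ray(p,*ca),ray(q,*cb)); print('button',X.round(4),e)
case=axes(-13,35); C=X-case.apply([.008,0,.038]); print('centre',C.round(4),'nose',(C+case.apply([.04,0,-.031])).round(4))
for n,v in [('rear bottom',[-.04,0,-.031]),('hook',[.044,0,-.036])]:
    W=C+case.apply(v); print(n,W.round(4),proj(p,W),proj(q,W))
T=tool_of(case); g=C+T.apply([0,0,.019]); hov=g-T.apply([0,0,.14]); print('grasp tcp',g,'hover',hov)
delta(hov,T)
delta(hov,tool_of(axes(-13,0)))
E
```

```text
[275.53488372 196.60465116] [273 193   7   9  43] [293.03703704 193.81481481] [289 191   9   7  27]
button [0.4703 0.0077 0.1085] 0.0012732614469467243
centre [0.4851 0.0042 0.0727] nose [ 0.5344 -0.0071  0.0703]
rear bottom [0.4705 0.0076 0.0244] [276.21954067 198.36004544] [293.16059751 219.89791632]
hook [ 0.5404 -0.0085  0.0685] [281.49015118 172.56982768] [319.57785297 208.94068491]
grasp tcp [0.49573513 0.00178004 0.05718208] hover [0.41749253 0.01984377 0.17186336]
now [0.2438 0.5752 0.205 ] clock 0.15 
slide if move first [-0.3767 -0.4435  0.0335]  turn [-0.8946  0.0793  2.8373]  slide if turn first [0.222  0.5021 0.1959]
now [0.2438 0.5752 0.205 ] clock 0.15 
slide if move first [-0.3767 -0.4435  0.0335]  turn [-0.0000e+00  1.3000e-03  2.9677e+00]  slide if turn first [0.2942 0.5021 0.0331]
```

Emit:
carry_out(slide=[[-0.038,-0.044,-0.005],[-0.038,-0.044,-0.005],[-0.038,-0.044,-0.005],[-0.038,-0.044,0],[-0.038,-0.044,0],[-0.038,-0.044,0],[-0.038,-0.044,0],[-0.038,-0.044,0],[-0.038,-0.044,0],[-0.035,-0.044,0]], angular=[[0,0,0],[0,0,0],[0,0,0],[0,0,0],[0,0,0],[0,0,0],[0,0,0],[0,0,0],[0,0,0],[0,0,0]], gripper=[0,0,0,0,0,0,0,0,0,0], squeeze=20)

```text
clock: 1.4
eef_pos: [0.4195, 0.0213, 0.2206]
eef_rot: [0.625, 3.078, 0.0]
ft_force: [0.1, 1.0, -0.4]
width: 0.0939
grasp_force: 0.0
```

Emit:
carry_out(slide=[[0,0,0],[0,0,0],[0,0,0],[0,0,0],[0,0,0],[0,0,0],[0,0,0],[0,0,0],[0,0,0],[0,0,0]], angular=[[0,0,0.185],[0,0,0.185],[0,0,0.185],[0,0,0.185],[0,0,0.185],[0,0,0.185],[0,0,0.185],[0,0,0.185],[0,0,0.185],[0,0,0.185]], gripper=[0,0,0,0,0,0,0,0,0,0])

```text
clock: 2.65
eef_pos: [0.4191, 0.0232, 0.2204]
eef_rot: [-2.839, -1.345, 0.0]
ft_force: [-0.2, 0.6, -0.5]
width: 0.0938
grasp_force: 0.0
```

Emit:
carry_out(slide=[[0,0,0],[0,0,0],[0,0,0],[0,0,0],[0,0,0],[0,0,0],[0,0,0]], angular=[[0,0,0.185],[0,0,0.185],[0,0,0.185],[0,0,0.185],[0,0,0.185],[0,0,0.185],[0,0,0]], gripper=[0,0,0,0,0,0,0])

```text
clock: 3.52
eef_pos: [0.4192, 0.0232, 0.2204]
eef_rot: [3.123, -0.342, -0.0]
ft_force: [0.3, 0.0, -0.1]
width: 0.0941
grasp_force: 0.0
```

Run:
```python
from h import *
print(ctrl.get_obs()['joint_positions'].round(2))
delta([0.4175,0.0198,0.1719],tool_of(axes(-13,35)))
```

```text
[-0.59  0.01  0.47  2.09 -0.01  1.04 -1.91]
now [0.4192 0.0232 0.2204] clock 3.52 
slide if move first [-0.0009  0.0037  0.0485]  turn [-0.0025  0.611   0.0083]  slide if turn first [-0.0286  0.0037  0.0392]
```

Emit:
carry_out(slide=[[0,0,0],[0,0,0],[0,0,0],[0,0,0],[-0.028,0.004,0.039],[0,0,0]], angular=[[0,0.153,0.002],[0,0.153,0.002],[0,0.153,0.002],[0,0.152,0.002],[0,0,0],[0,0,0]], gripper=[0,0,0,0,0,0])

```text
clock: 4.28
eef_pos: [0.4208, 0.0185, 0.2099]
eef_rot: [2.904, -0.331, 0.912]
ft_force: [0.2, -0.1, 0.4]
width: 0.094
grasp_force: 0.0
```

Run:
```python
from h import *
o=ctrl.get_obs(); im,p=grab('wrist','w1'); print(o['joint_positions'].round(2))
case=axes(-13,35);C=np.array([0.4851,0.0042,0.0727])
for n,v in [('btn',[.008,0,.040]),('nose',[.04,0,-.031]),('hook',[.044,0,-.036]),('topfrontL',[.04,.02,.031]),('topfrontR',[.04,-.02,.031]),('topbackL',[-.04,.02,.031]),('topbackR',[-.04,-.02,.031])]:
    print(n,proj(p,C+case.apply(v),True).round(1))
delta(C+tool_of(case).apply([0,0,.019]),tool_of(case))
try: print(redc(im,(100,100,460,400))[:2])
except Exception as e: print(e)
```

```text
[-0.33 -0.25 -0.06  2.49  0.74  0.51 -2.77]
btn [270.  222.5]
nose [269.8 175.3]
hook [269.8 171. ]
topfrontL [248.7 187.2]
topfrontR [291.2 187.2]
topbackL [250.4 264.2]
topbackR [289.6 264.1]
now [0.4212 0.0189 0.2105] clock 4.33 
slide if move first [-0.0251 -0.0018  0.1695]  turn [0.0103 0.0012 0.0026]  slide if turn first [-0.0253 -0.      0.1695]
(array([272.20092736, 223.41267388]), array([261, 210,  24,  28, 647], dtype=int32))
```

View pics/w1.png

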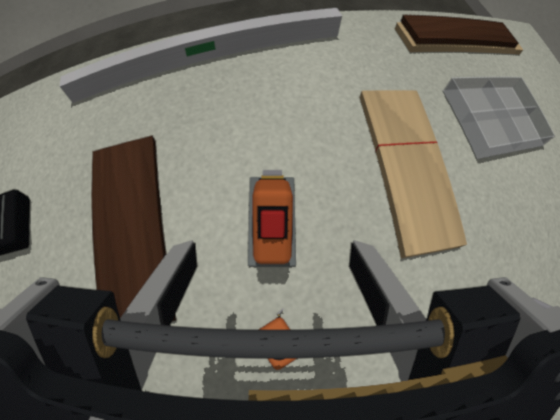

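The tape's button is at (272,223), within about 2 px (~1.5 mm) of the prediction, and the hook at (272,173) faces away. So the grasp line is good. I'll descend along the tool axis and watch the joints.

Emit:
carry_out(slide=[[-0.025,0,0.02],[0,0,0.03],[0,0,0.03],[0,0,0]], angular=[[0.01,0,0.002],[0,0,0],[0,0,0],[0,0,0]], gripper=[0,0,0,0])

```text
clock: 4.82
eef_pos: [0.429, 0.0143, 0.1902]
eef_rot: [2.882, -0.327, 0.937]
ft_force: [0.5, 0.8, -0.5]
width: 0.0943
grasp_force: 0.0
```

Run:
```python
from h import *
print(ctrl.get_obs()['joint_positions'].round(2))
case=axes(-13,35);C=np.array([0.4851,0.0042,0.0727])
im,p=grab('wrist','w2')
print(proj(p,C+case.apply([.008,0,.04]),True),redc(im,(100,100,460,400))[:2])
delta(C+tool_of(case).apply([0,0,.019]),tool_of(case))
```

```text
[ 0.16 -0.19 -0.49  2.51  0.77  0.37 -2.81]
[266.32747356 228.27208619] (array([268.92286874, 229.44384303]), array([257, 215,  25,  30, 739], dtype=int32))
now [0.4289 0.0147 0.1903] clock 4.88 
slide if move first [-0.0236 -0.0057  0.1475]  turn [ 0.0209 -0.0206  0.0083]  slide if turn first [-0.0206 -0.0024  0.1481]
```

The arm ran into a joint limit (j7 at -2.81, j4 near its end) because the hover is too close to the base. I'll untilt, move further out, then tilt there and come straight down.

Emit:
carry_out(slide=[[0,0,-0.02],[0,0,-0.02],[0,0,0],[0,0,0],[0,0,0],[0.04,0,0],[0.04,0,0],[0,0,0]], angular=[[0,-0.15,0],[0,-0.15,0],[0,-0.16,0],[0,-0.16,0],[0,0,0],[0,0,0],[0,0,0],[0,0,0]], gripper=[0,0,0,0,0,0,0,0])

```text
clock: 5.88
eef_pos: [0.4931, -0.0056, 0.2233]
eef_rot: [3.067, -0.376, 0.137]
ft_force: [-1.1, -0.8, -0.6]
width: 0.0939
grasp_force: 0.0
```

Run:
```python
from h import *
print(ctrl.get_obs()['joint_positions'].round(2))
case=axes(-13,35);C=np.array([0.4851,0.0042,0.0727])
delta(np.r_[.505,0,.22],tool_of(axes(-13,0)))
```

```text
[ 0.    0.12 -0.1   1.97  0.1   0.98 -1.97]
now [ 0.4931 -0.0056  0.2233] clock 5.88 
slide if move first [ 0.0098 -0.0085  0.0039]  turn [ 0.0382 -0.0933 -0.0172]  slide if turn first [ 0.0103 -0.0082  0.0033]
```

Emit:
carry_out(slide=[[0.01,-0.008,0.03],[0,0,0.03],[0,0,0],[0,0,0],[0,0,0],[0,0,0],[0,0,0]], angular=[[0.038,0,-0.017],[0,0,0],[0,0.13,0],[0,0.13,0],[0,0.13,0],[0,0.13,0],[0,0,0]], gripper=[0,0,0,0,0,0,0])

```text
clock: 6.75
eef_pos: [0.5087, -0.0066, 0.1677]
eef_rot: [2.933, -0.33, 0.843]
ft_force: [0.4, -0.2, 1.0]
width: 0.0939
grasp_force: 0.0
```

Run:
```python
from h import *
print(ctrl.get_obs()['joint_positions'].round(2))
case=axes(-13,35);C=np.array([0.4851,0.0042,0.0727])
im,p=grab('wrist','w3')
print(proj(p,C+case.apply([.008,0,.04]),True),redc(im,(100,100,460,400))[:2])
delta(C+tool_of(case).apply([0,0,.019]),tool_of(case))
```

```text
[-0.28  0.02  0.08  2.36  0.76  0.33 -2.67]
[264.3573674  318.24130751] (array([266.94605263, 314.96184211]), array([253, 302,  29,  28, 760], dtype=int32))
now [ 0.5095 -0.0068  0.168 ] clock 6.8 
slide if move first [-0.0719 -0.0063  0.0857]  turn [0.0082 0.0511 0.0044]  slide if turn first [-0.0762 -0.0053  0.082 ]
```

The 35° tilt takes the wrist close to its singularity (j6 0.33). The pads can hold the flat sides at any pitch, so I'll grasp with the tool tilted 20°. That leaves the tape 15° nose-up in the tool.

Emit:
carry_out(slide=[[0,0,0],[0,0,0],[0,0,0]], angular=[[0.008,-0.1,0.004],[0,-0.11,0],[0,0,0]], gripper=[0,0,0])

```text
clock: 7.18
eef_pos: [0.5118, -0.011, 0.1684]
eef_rot: [3.016, -0.357, 0.577]
ft_force: [-1.3, -1.0, -0.2]
width: 0.0942
grasp_force: 0.0
```

Run:
```python
from h import *
print(ctrl.get_obs()['joint_positions'].round(2))
case=axes(-13,35);C=np.array([0.4851,0.0042,0.0727]); T=tool_of(axes(-13,20))
im,p=grab('wrist','w4')
print(proj(p,C+case.apply([.008,0,.04]),True),redc(im,(100,100,460,400))[:2])
delta(C+T.apply([0,0,.019]),T)
```

```text
[-0.2   0.08  0.08  2.22  0.27  0.51 -2.15]
[260.99113703 308.59441844] (array([263.7132964 , 305.73407202]), array([250, 293,  28,  27, 722], dtype=int32))
now [ 0.5109 -0.0115  0.1678] clock 7.22 
slide if move first [-0.0626 -0.0101  0.0965]  turn [ 0.0111 -0.0311 -0.0072]  slide if turn first [-0.0595 -0.0095  0.0985]
```

Emit:
carry_out(slide=[[-0.03,-0.008,0.01],[-0.028,0,0.02],[0,0,0.03],[0,0,0.03],[0,0,0.008],[0,0,0]], angular=[[0.011,-0.031,-0.007],[0,0,0],[0,0,0],[0,0,0],[0,0,0],[0,0,0]], gripper=[0,0,0,0,0,0])

```text
clock: 7.98
eef_pos: [0.4917, 0.0013, 0.0548]
eef_rot: [3.036, -0.344, 0.533]
ft_force: [1.1, 0.2, 0.9]
width: 0.0938
grasp_force: 0.0
```

Run:
```python
from h import *
print(ctrl.get_obs()['joint_positions'].round(2))
case=axes(-13,35);C=np.array([0.4851,0.0042,0.0727]); T=tool_of(axes(-13,20))
im,p=grab('wrist','w5')
print(proj(p,C+case.apply([.008,0,.04]),True))
delta(C+T.apply([0,0,.019]),T)
```

```text
[-0.26  0.28  0.12  2.32  0.42  0.23 -2.34]
[268.36468256 316.16442213]
now [0.492  0.0014 0.0554] clock 8.03 
slide if move first [-0.001  -0.0012  0.0002]  turn [0.0002 0.0007 0.0014]  slide if turn first [-0.001  -0.0012  0.0002]
```

View pics/w5.png

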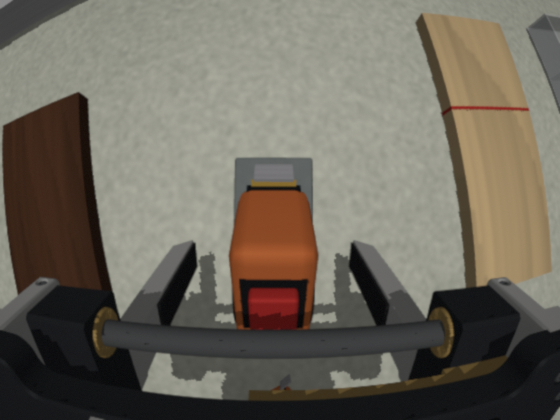

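The case sits centred at x≈274 between the fingertips (193 and 352), with the hook at (273,172). Closing.

Emit:
carry_out(slide=[[0,0,0],[0,0,0],[0,0,0],[0,0,0],[0,0,0],[0,0,0]], angular=[[0,0,0],[0,0,0],[0,0,0],[0,0,0],[0,0,0],[0,0,0]], gripper=[1,1,1,1,1,1], squeeze=30)

```text
clock: 8.78
eef_pos: [0.4923, 0.0012, 0.0549]
eef_rot: [3.036, -0.344, 0.534]
ft_force: [-0.1, 0.3, 1.5]
width: 0.04
grasp_force: 30.0
```

Emit:
carry_out(slide=[[0.0085,0,-0.0235],[0.0085,0,-0.0235],[0.0085,0,-0.0235],[0.0085,0,-0.0235],[0.0085,0,-0.0235],[0,0,0],[0,0,0],[0,0,0],[0,0,0],[0,0,0]], angular=[[0,0,0],[0,0,0],[0,0,0],[0,0,0],[0,0,0],[0,-0.15,0],[0,-0.15,0],[0,-0.15,0],[0,-0.161,0],[0,0,0]], gripper=[1,1,1,1,1,1,1,1,1,1])

```text
clock: 10.02
eef_pos: [0.4927, 0.0007, 0.1779]
eef_rot: [-3.066, 0.35, 0.412]
ft_force: [0.8, -0.1, -4.9]
width: 0.0401
grasp_force: 30.0
```

```bash
cat >> h.py <<'E'
SE=np.array([.6656,-.2312,.018]); SY=-5.7; BE=np.array([.6616,.1929,.018]); BY=0.1
def over(end,yaw,hookx,gap,dp=15,off=(0,0,0)):  # tool pose with wound-in hook hookx beyond end, underside gap above board
    case=axes(yaw,0); C=end+case.apply([hookx-.044,0,.031+gap]); T=tool_of(axes(yaw,-dp)); return C+T.apply([0,0,.019])+case.apply(off),T
E
python3 - <<'E'
from h import *
print(ctrl.get_obs()['joint_positions'].round(2))
delta(*over(SE,SY,.02,.06))
E
```

```text
[-0.06  0.38  0.04  1.77 -0.08  1.25 -1.78]
now [0.4927 0.0007 0.1779] clock 10.03 
slide if move first [0.2083 0.1906 0.0339]  turn [-0.0314  0.0053 -0.1236]  slide if turn first [0.1831 0.2136 0.0413]
```

Emit:
carry_out(slide=[[0,0,0],[0.036,0.042,0],[0.036,0.043,0],[0.037,0.043,0.01],[0.037,0.043,0.015],[0.037,0.043,0.016],[0,0,0],[0,0,0]], angular=[[-0.031,0.005,-0.124],[0,0,0],[0,0,0],[0,0,0],[0,0,0],[0,0,0],[0,0,0],[0,0,0]], gripper=[1,1,1,1,1,1,1,1])

```text
clock: 11.02
eef_pos: [0.6368, -0.227, 0.0933]
eef_rot: [-3.098, 0.151, 0.4]
ft_force: [-0.8, 0.7, -3.5]
width: 0.0398
grasp_force: 30.0
```

Run:
```python
from h import *
print(ctrl.get_obs()['joint_positions'].round(2))
delta(*over(SE,SY,.02,.06))
im,p=grab('wrist','w6'); c=SE; f=axes(SY,0)
for n,v in [('end',[0,0,0]),('endL',[0,.05,0]),('endR',[0,-.05,0]),('line',[-.1,0,0]),('lineL',[-.1,.05,0])]: print(n,proj(p,SE+f.apply(v),True).round(1))
i2,p2=grab('side','s6')
```

```text
[ 0.21  0.77  0.11  1.32 -0.03  1.3  -1.36]
now [ 0.6368 -0.227   0.0933] clock 11.03 
slide if move first [0.0008 0.0013 0.0025]  turn [-0.0007 -0.0047  0.0022]  slide if turn first [0.0009 0.0013 0.0025]
end [273.9 160.7]
endL [208.8 161.3]
endR [339.  161.5]
line [273.6 262.4]
lineL [219.7 261.9]
```

View pics/w6.png

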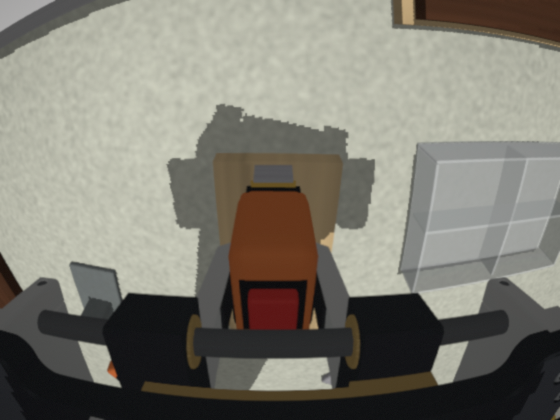

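The shadowed board end shows at rows 154–161 over columns 216–341, and the hook is at (273,172). I'll check numerically whether the row-154 edge is the top or the bottom of the end face.

Run:
```python
from h import *
im,p=load('w6'); f=axes(SY,0)
print(np.array(p['pose'])[:3,3].round(3))
for n,v in [('bot',[0,0,-.018]),('botL',[0,.05,-.018]),('botR',[0,-.05,-.018])]: print(n,proj(p,SE+f.apply(v),True).round(1))
for cs in((222,245),(305,335)):
    print([tuple(int(x) for x in im[r,cs[0]:cs[1]].mean(0)) for r in range(148,174)])
for r in (158,165,175): print(r,[int(x) for x in im[r,205:230,2]],[int(x) for x in im[r,330:352,2]])
```

```text
[ 0.76  -0.24   0.247]
bot [273.9 152.3]
botL [212.7 152.8]
botR [335. 153.]
[(94, 103, 101), (94, 102, 101), (93, 101, 100), (92, 100, 100), (86, 97, 99), (71, 88, 97), (63, 84, 96), (62, 83, 96), (62, 83, 96), (62, 83, 96), (62, 83, 96), (62, 83, 96), (62, 84, 96), (63, 85, 98), (64, 86, 99), (65, 87, 100), (65, 87, 100), (65, 87, 100), (65, 87, 100), (65, 87, 100), (65, 87, 100), (65, 87, 100), (65, 87, 100), (65, 87, 101), (65, 87, 101), (65, 87, 101)]
[(91, 99, 98), (91, 99, 98), (92, 99, 98), (93, 100, 99), (93, 100, 100), (87, 98, 101), (74, 91, 101), (67, 88, 101), (65, 88, 101), (66, 88, 101), (66, 88, 101), (65, 88, 101), (66, 88, 101), (66, 89, 102), (67, 90, 104), (69, 92, 106), (69, 92, 106), (69, 92, 106), (69, 92, 106), (69, 92, 106), (69, 92, 106), (69, 92, 106), (69, 92, 106), (69, 92, 106), (69, 92, 106), (69, 92, 106)]
158 [101, 101, 101, 103, 103, 104, 104, 104, 103, 100, 99, 98, 99, 99, 100, 100, 101, 101, 100, 99, 98, 96, 96, 96, 96] [100, 99, 99, 98, 97, 97, 95, 94, 93, 95, 95, 97, 98, 97, 97, 98, 100, 118, 150, 153, 147, 146]
165 [104, 102, 102, 101, 101, 100, 102, 103, 103, 104, 103, 104, 105, 105, 106, 106, 106, 106, 104, 103, 103, 100, 101, 100, 101] [106, 105, 104, 104, 103, 102, 102, 101, 100, 100, 99, 98, 98, 101, 102, 101, 101, 101, 101, 102, 103, 102]
175 [100, 101, 101, 102, 102, 104, 104, 105, 104, 103, 103, 104, 104, 106, 105, 107, 106, 106, 105, 104, 103, 103, 101, 101, 102] [106, 105, 104, 104, 103, 102, 102, 101, 100, 100, 98, 98, 96, 96, 96, 95, 97, 96, 98, 98, 99, 99]
```

Run:
```python
from h import *
im,p=load('w6')
for r0,r1,z in((155,160,.009),(164,172,.018),(176,186,.018)):
    b=im[r0:r1,:,0].astype(float).mean(0)-im[r0:r1,:,2].astype(float).mean(0); 
    cols=[c for c in range(190,370) if b[c]<-18]; L,Rr=cols[0]-.5,cols[-1]+.5
    r=(r0+r1)/2
    A=onz(p,L,r,z,True);B=onz(p,Rr,r,z,True);print(L,Rr,A.round(4),B.round(4),((A+B)/2).round(4),np.linalg.norm(A-B).round(4))
```

```text
213.5 340.5 [ 0.6698 -0.1835  0.009 ] [ 0.6601 -0.2839  0.009 ] [ 0.6649 -0.2337  0.009 ] 0.1008
212.5 342.5 [ 0.6646 -0.1833  0.018 ] [ 0.6549 -0.2837  0.018 ] [ 0.6598 -0.2335  0.018 ] 0.1009
213.5 340.5 [ 0.6535 -0.182   0.018 ] [ 0.6437 -0.2821  0.018 ] [ 0.6486 -0.2321  0.018 ] 0.1005
```

```bash
sed -i 's/^SE=.*/SE=np.array([.6650,-.2338,.018]); SY=-6.1; BE=np.array([.6616,.1929,.018]); BY=0.1/' h.py
python3 - <<'E'
from h import *
im,p=load('w6'); o=ctrl.get_obs(); T=R.from_rotvec(o['eef_rot']); case=T*R.from_euler('x',180,degrees=True)*R.from_euler('y',-15,degrees=True)
C=o['eef_pos']-T.apply([0,0,.019]); print(C.round(4),np.degrees(case.as_euler('ZYX')).round(2))
for v in ([.044,.011,-.028],[.046,.011,-.041],[.046,-.011,-.041],[.04,.02,-.031],[.04,.0,-.028],[.021,.011,.04],[.021,-.011,.04],[-.005,0,.04]): print(v,proj(p,C+case.apply(v),True).round(1))
print([tuple(int(x) for x in im[r,265:281].mean(0)) for r in range(160,200)])
m=redc(im,(230,270,320,340)); print(m[0],m[1])
delta(*over(SE,SY,.009,.02))
E
```

```text
[ 0.642  -0.2269  0.1127] [-5.53 -0.33  0.08]
[0.044, 0.011, -0.028] [250.4 173.4]
[0.046, 0.011, -0.041] [251.6 160.9]
[0.046, -0.011, -0.041] [289.5 160.8]
[0.04, 0.02, -0.031] [235.  177.7]
[0.04, 0.0, -0.028] [270.5 179.9]
[0.021, 0.011, 0.04] [243.2 295.1]
[0.021, -0.011, 0.04] [296.5 295.1]
[-0.005, 0, 0.04] [270.3 332.7]
[(67, 89, 103), (68, 91, 105), (69, 92, 107), (70, 93, 106), (73, 89, 100), (78, 83, 88), (81, 80, 81), (82, 81, 81), (84, 82, 82), (83, 81, 81), (82, 80, 81), (83, 81, 82), (84, 82, 83), (83, 82, 82), (82, 80, 81), (81, 80, 80), (81, 79, 80), (82, 80, 81), (83, 82, 82), (84, 82, 83), (85, 83, 84), (82, 84, 85), (68, 82, 90), (45, 80, 98), (35, 80, 100), (34, 79, 99), (31, 72, 90), (21, 44, 54), (15, 19, 21), (14, 14, 14), (16, 21, 35), (21, 38, 70), (25, 50, 93), (27, 52, 98), (27, 52, 98), (27, 52, 99), (27, 52, 98), (26, 52, 98), (27, 52, 98), (27, 52, 99)]
[272.55192108 308.35514019] [ 248  289   50   40 1926]
now [ 0.6373 -0.2264  0.0943] clock 11.12 
slide if move first [-0.0002  0.0043  0.0452]  turn [ 0.0012 -0.0057  0.0099]  slide if turn first [0.0002 0.0044 0.0452]
```

Run:
```python
from h import *
im,p=load('s6'); u,v=proj(p,[.642,-.227,.1127]).astype(int); print(u,v)
c=im[v-40:v+60,u-60:u+70]; cv2.imwrite('pics/c6.png',cv2.resize(c,(780,600),interpolation=cv2.INTER_CUBIC))
```

```text
377 246
```

View pics/c6.png

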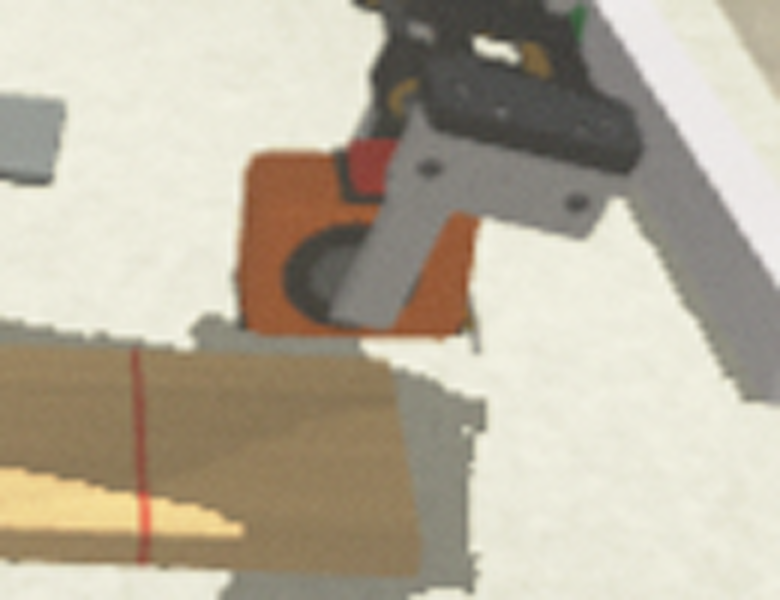

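Run:
```python
from h import *
im,p=load('s6'); x0,y0=317,206
o=ctrl.get_obs(); T=R.from_rotvec(o['eef_rot']); C=o['eef_pos']-T.apply([0,0,.019])
for th in (0,-5):
  case=T*R.from_euler('x',180,degrees=True)*R.from_euler('y',-15-th,degrees=True)
  for v in ([-.04,-.02,-.031],[.04,-.02,-.031],[-.04,-.02,.031],[.046,-.011,-.041],[-.005,-.011,.04],[-.04,.02,.031]):
    q=proj(p,C+case.apply(v)); print(th,v,((q-[x0,y0])*6).round(0))
b=proj(p,SE); print('end mid',(b-[x0,y0])*6, [((proj(p,SE+axes(SY,0).apply([0,s,0]))-[x0,y0])*6).round() for s in(.05,-.05)],[((proj(p,SE+axes(SY,0).apply([-.1,s,0]))-[x0,y0])*6).round() for s in(.05,-.05)])
```

```text
0 [-0.04, -0.02, -0.031] [250. 343.]
0 [0.04, -0.02, -0.031] [475. 348.]
0 [-0.04, -0.02, 0.031] [263. 208.]
0 [0.046, -0.011, -0.041] [484. 353.]
0 [-0.005, -0.011, 0.04] [365. 173.]
0 [-0.04, 0.02, 0.031] [253. 139.]
-5 [-0.04, -0.02, -0.031] [244. 335.]
-5 [0.04, -0.02, -0.031] [466. 355.]
-5 [-0.04, -0.02, 0.031] [272. 200.]
-5 [0.046, -0.011, -0.041] [473. 360.]
-5 [-0.005, -0.011, 0.04] [375. 173.]
-5 [-0.04, 0.02, 0.031] [262. 131.]
end mid [401.859294   447.41225109] [array([386., 359.]), array([420., 544.])] [array([131., 350.]), array([141., 534.])]
```

The side crop shows the tape level to about 1°, with its bottom edge parallel to the board. It sits about 2.5 mm further back and 3 mm higher in the hand than assumed, and the wrist view agrees. The board end and line land within about 1.5 mm of prediction. I'll apply the offset and lower with the hook past the end.

```bash
echo "OFF=(.0025,0,-.003)" >> h.py
python3 - <<'E'
from h import *
delta(*over(SE,SY,.008,.004,15,OFF))
E
```

```text
now [ 0.6373 -0.2264  0.0943] clock 11.12 
slide if move first [0.0061 0.0044 0.0632]  turn [ 0.0012 -0.0057  0.0099]  slide if turn first [0.0065 0.0044 0.0631]
```

Emit:
carry_out(slide=[[0.0065,0.004,0.015],[0,0,0.016],[0,0,0.016],[0,0,0.014],[0,0,0],[0,0,0]], angular=[[0.001,-0.002,0.01],[0,0,0],[0,0,0],[0,0,0],[0,0,0],[0,0,0]], gripper=[1,1,1,1,1,1])

```text
clock: 11.88
eef_pos: [0.6273, -0.2308, 0.0327]
eef_rot: [-3.097, 0.167, 0.405]
ft_force: [0.1, 0.1, -3.3]
width: 0.0398
grasp_force: 30.0
```

Run:
```python
from h import *
delta(*over(SE,SY,.008,.0,15,OFF))
im,p=grab('side','s7'); w,q=grab('wrist','w7')
u,v=proj(p,SE).astype(int); c=cv2.resize(im[v-45:v+25,u-65:u+45],(800,509),interpolation=cv2.INTER_CUBIC)
cv2.imwrite('pics/c7.png',c); print(u,v)
```

```text
now [ 0.6273 -0.2308  0.0327] clock 11.88 
slide if move first [ 0.0007 -0.001   0.0051]  turn [ 0.0002 -0.0021 -0.0015]  slide if turn first [ 0.0007 -0.001   0.0051]
383 280
```

View pics/c7.png

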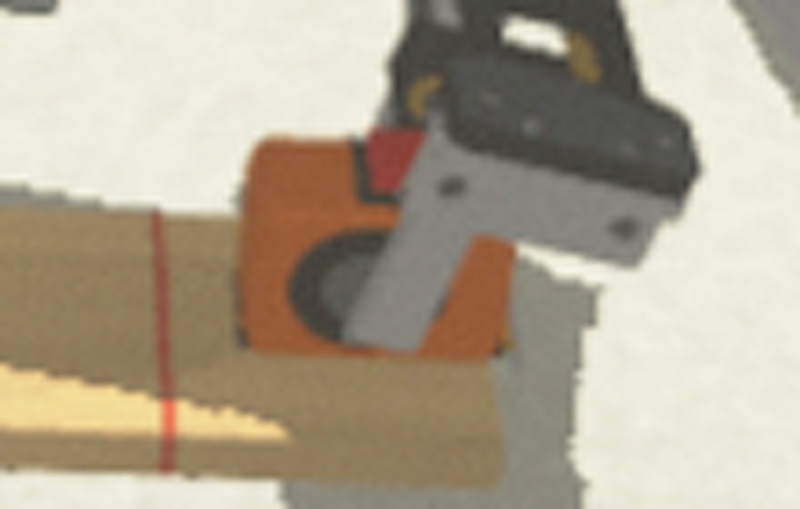

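Emit:
carry_out(slide=[[0.001,0,0.003],[0,0,0]], angular=[[0,-0.002,0],[0,0,0]], gripper=[1,1])

```text
clock: 12.22
eef_pos: [0.6278, -0.231, 0.0302]
eef_rot: [-3.097, 0.167, 0.407]
ft_force: [-0.5, 0.0, 4.1]
width: 0.0398
grasp_force: 30.0
```

Emit:
carry_out(slide=[[0.0003,0,0.001],[0,0,0]], angular=[[0,0,0],[0,0,0]], gripper=[1,1])

```text
clock: 12.48
eef_pos: [0.6278, -0.2309, 0.0301]
eef_rot: [-3.097, 0.168, 0.407]
ft_force: [-5.0, 1.5, 18.1]
width: 0.0397
grasp_force: 30.0
```

Emit:
carry_out(slide=[[0.0003,0,0.001],[0,0,0]], angular=[[0,0,0],[0,0,0]], gripper=[1,1])

```text
clock: 12.72
eef_pos: [0.6279, -0.2309, 0.0301]
eef_rot: [-3.097, 0.168, 0.407]
ft_force: [-10.7, 4.9, 29.0]
width: 0.0398
grasp_force: 30.0
```

Emit:
carry_out(slide=[[0.0003,0,0.001],[0,0,0]], angular=[[0,0,0],[0,0,0]], gripper=[1,1])

```text
clock: 12.98
eef_pos: [0.6281, -0.231, 0.0298]
eef_rot: [-3.097, 0.168, 0.406]
ft_force: [-11.6, 4.4, 38.4]
width: 0.0396
grasp_force: 30.0
```

Emit:
carry_out(slide=[[-0.0012,0,-0.0043],[0,0,0],[-0.0097,0,0.0026],[-0.0097,0,0.0026],[0,0,0]], angular=[[0,0,0],[0,0,0],[0,0,0],[0,0,0],[0,0,0]], gripper=[1,1,1,1,1])

```text
clock: 13.6
eef_pos: [0.6067, -0.2287, 0.0309]
eef_rot: [-3.097, 0.168, 0.408]
ft_force: [0.3, -0.0, -4.3]
width: 0.0401
grasp_force: 30.0
```

Run:
```python
from h import *
w,q=grab('wrist','w8'); cv2.imwrite('pics/c8.png',cv2.resize(w[120:280,180:360],(675,600),interpolation=cv2.INTER_CUBIC))
f=axes(SY,0)
for v in ([0,0,0],[0,.05,0],[0,-.05,0]): print(proj(q,SE+f.apply(v),True).round(1))
```

```text
[269.4 154.8]
[180.3 156.5]
[358.9 155.8]
```

View pics/c8.png

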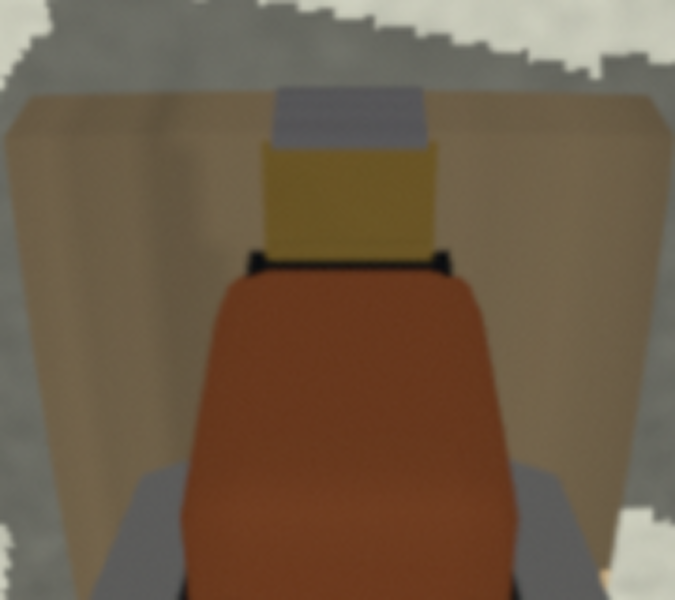

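The hook (crop 350,115) now hangs over the board's far end and the yellow blade is drawn out and square to the board. I'll measure the nose against the end, then draw on.

Run:
```python
from h import *
w,q=load('w8'); o=ctrl.get_obs()
b=w[:, 262:284].astype(float).mean(1); print([(r,[int(x) for x in b[r]]) for r in range(154,196,1)])
f=axes(SY,0); tcp=f.inv().apply(o['eef_pos']-SE); print('tcp in board',tcp.round(4))
for r in(187,188,189,190,191): print(r,f.inv().apply(onz(q,273,r,.022,True)-SE).round(4))
for r in(154,155,156,157): print(r,f.inv().apply(onz(q,230,r,.018,True)-SE).round(4))
```

```text
[(154, [86, 84, 84]), (155, [87, 85, 86]), (156, [88, 86, 87]), (157, [89, 87, 88]), (158, [86, 87, 89]), (159, [71, 86, 95]), (160, [51, 85, 101]), (161, [39, 84, 104]), (162, [37, 84, 105]), (163, [37, 84, 105]), (164, [36, 84, 105]), (165, [37, 84, 105]), (166, [37, 84, 105]), (167, [36, 84, 105]), (168, [36, 84, 105]), (169, [36, 83, 105]), (170, [37, 84, 105]), (171, [37, 84, 105]), (172, [37, 84, 105]), (173, [37, 84, 105]), (174, [36, 84, 105]), (175, [36, 84, 105]), (176, [36, 84, 105]), (177, [37, 84, 105]), (178, [36, 84, 105]), (179, [37, 84, 105]), (180, [36, 84, 105]), (181, [36, 84, 105]), (182, [37, 84, 105]), (183, [36, 83, 104]), (184, [36, 82, 102]), (185, [36, 83, 104]), (186, [37, 84, 105]), (187, [36, 84, 104]), (188, [34, 77, 96]), (189, [25, 54, 66]), (190, [18, 27, 32]), (191, [18, 25, 43]), (192, [24, 43, 80]), (193, [28, 53, 99]), (194, [28, 55, 103]), (195, [29, 55, 103])]
tcp in board [-0.058 -0.001  0.013]
187 [-0.0178 -0.0019  0.004 ]
188 [-0.0184 -0.0019  0.004 ]
189 [-0.019  -0.0019  0.004 ]
190 [-0.0197 -0.0019  0.004 ]
191 [-0.0203 -0.0019  0.004 ]
154 [ 0.0007  0.0216 -0.    ]
155 [ 0.0001  0.0216 -0.    ]
156 [-0.0004  0.0217  0.    ]
157 [-0.001   0.0217 -0.    ]
```

Emit:
carry_out(slide=[[-0.0097,0,0.0026],[-0.0097,0,0.0026],[-0.0097,0,0.0026],[-0.0097,0,0.0026],[-0.0097,0,0.0026],[-0.0097,0,0.0026],[-0.0097,0,0.0026],[-0.0048,0,0.0013],[0,0,0]], angular=[[0,0,0],[0,0,0],[0,0,0],[0,0,0],[0,0,0],[0,0,0],[0,0,0],[0,0,0],[0,0,0]], gripper=[1,1,1,1,1,1,1,1,1])

```text
clock: 14.78
eef_pos: [0.5326, -0.2206, 0.0309]
eef_rot: [-3.097, 0.168, 0.408]
ft_force: [1.1, -0.2, -4.0]
width: 0.04
grasp_force: 30.0
```

Run:
```python
from h import *
w,q=grab('wrist','w9'); s,p=grab('side','s9'); o=ctrl.get_obs(); f=axes(SY,0)
print('tcp in board',f.inv().apply(o['eef_pos']-SE).round(4), o['joint_positions'].round(2))
u,v=proj(p,SE+f.apply([-.1,0,0])).astype(int); print(u,v)
A=cv2.resize(w[130:230,190:350],(800,500),interpolation=cv2.INTER_CUBIC)
B=cv2.resize(s[v-30:v+20,u-65:u+65],(800,308),interpolation=cv2.INTER_CUBIC)
cv2.imwrite('pics/c9.png',cv2.resize(np.vstack([A,B]),(594,600)))
```

```text
tcp in board [-0.1327 -0.0009  0.0129] [ 0.23  0.69  0.11  1.65 -0.02  1.06 -1.34]
339 278
```

View pics/c9.png

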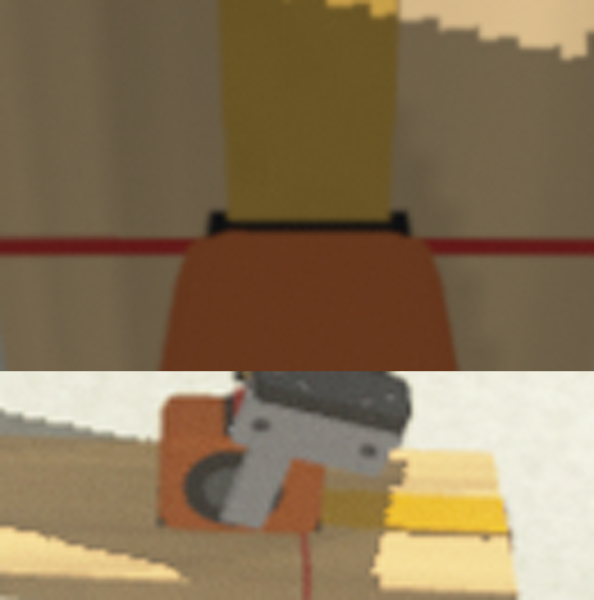

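In c9 the case front is still a few mm ahead of the red line: black mouth plate at wrist row ≈187–192, line at row ≈196. The blade is straight and the hook holds the end. From here I'll measure the rest numerically.

```bash
cat >> h.py <<'E'
def nose(fn):
    w,q=load(fn); f=axes(SY,0); w=w.astype(float); L=[]
    for c0,c1 in((196,236),(312,345)):
        col=(w[:,c0:c1,2]-w[:,c0:c1,1]).mean(1); r=np.arange(175,260); k=np.clip(col[175:260]-np.median(col[175:260])-8,0,None); L.append((r*k).sum()/k.sum())
        print('line row',L[-1].round(2),f.inv().apply(onz(q,(c0+c1)/2,L[-1],.018,True)-SE).round(4))
    return w,q,f
E
python3 - <<'E'
from h import *
w,q,f=nose('w9')
for c0,c1 in((247,250),(297,300),(262,284)):
    g=w[:,c0:c1].mean(1); print(c0,[(r,[int(x) for x in g[r]]) for r in range(183,198)])
for z in(.018,.019,.020,.022): print(z,[f.inv().apply(onz(q,273,r,z,True)-SE)[0].round(4) for r in(186,187,188,189,190)])
E
```

```text
line row 195.94 [-0.1001  0.0319 -0.    ]
line row 196.02 [-0.1003 -0.0343 -0.    ]
247 [(183, [68, 91, 106]), (184, [69, 91, 105]), (185, [67, 88, 102]), (186, [54, 71, 82]), (187, [31, 39, 45]), (188, [18, 20, 21]), (189, [17, 18, 18]), (190, [17, 17, 17]), (191, [17, 17, 19]), (192, [19, 25, 40]), (193, [23, 42, 75]), (194, [27, 53, 97]), (195, [28, 55, 102]), (196, [28, 55, 103]), (197, [28, 55, 103])]
297 [(183, [66, 89, 102]), (184, [66, 88, 102]), (185, [64, 85, 98]), (186, [53, 70, 80]), (187, [33, 42, 47]), (188, [22, 25, 27]), (189, [21, 22, 23]), (190, [18, 20, 20]), (191, [19, 19, 21]), (192, [20, 25, 35]), (193, [23, 38, 68]), (194, [27, 52, 96]), (195, [28, 55, 102]), (196, [28, 55, 102]), (197, [29, 56, 103])]
262 [(183, [36, 83, 104]), (184, [36, 83, 104]), (185, [36, 83, 104]), (186, [36, 83, 104]), (187, [36, 83, 104]), (188, [33, 77, 96]), (189, [25, 54, 66]), (190, [18, 27, 31]), (191, [17, 22, 33]), (192, [22, 38, 68]), (193, [27, 52, 96]), (194, [29, 55, 103]), (195, [28, 55, 103]), (196, [28, 55, 103]), (197, [29, 55, 104])]
0.018 [np.float64(-0.0938), np.float64(-0.0944), np.float64(-0.0951), np.float64(-0.0957), np.float64(-0.0964)]
0.019 [np.float64(-0.0933), np.float64(-0.0939), np.float64(-0.0945), np.float64(-0.0952), np.float64(-0.0958)]
0.02 [np.float64(-0.0927), np.float64(-0.0934), np.float64(-0.094), np.float64(-0.0947), np.float64(-0.0953)]
0.022 [np.float64(-0.0917), np.float64(-0.0923), np.float64(-0.093), np.float64(-0.0936), np.float64(-0.0942)]
```

```bash
cat >> h.py <<'E'
def sidenose(fn,yc=-.0015):
    s,p=load(fn); f=axes(SY,0); h=cv2.cvtColor(s,cv2.COLOR_BGR2HSV)
    T=np.array(p['pose'])
    def onplane(u,v,y):
        o,d=ray(p,u,v); o=f.inv().apply(o-SE); d=f.inv().apply(d); return o+d*(y-o[1])/d[1]
    for x in(-.105,-.1,-.095,-.09): pass
    for z in(.012,.008,.005):
        v=int(round(proj(p,SE+f.apply([-.095,yc-.02,z]))[1])); u0=int(proj(p,SE+f.apply([-.11,yc-.02,z]))[0]); row=s[v,u0:u0+24].astype(int)
        print('z',z,'row',v,'u0',u0,[(int(a[2]-a[0]),int(a[2])) for a in row],[onplane(u,v,yc-.02)[[0,2]].round(4).tolist() for u in(u0+5,u0+10)])
    for y in(-.03,-.04,-.045):
        c=proj(p,SE+f.apply([-.1,y,0])); v=int(round(c[1])); u0=int(c[0])-6; r=(s[v,u0:u0+13,2].astype(float)-s[v,u0:u0+13,1]); k=np.clip(r-np.median(r)-4,0,None); u=(np.arange(13)*k).sum()/k.sum()+u0
        print('line y',y,f.inv().apply(onz(p,u,v,.018)-SE).round(4))
E
python3 - <<'E'
from h import *
sidenose('s9')
E
```

```text
z 0.012 row 282 u0 335 [(96, 148), (95, 151), (97, 152), (100, 148), (97, 147), (97, 151), (96, 147), (83, 136), (42, 102), (41, 120), (57, 140), (54, 139), (59, 138), (57, 141), (58, 140), (61, 140), (66, 140), (74, 144), (71, 145), (77, 144), (72, 146), (76, 149), (72, 145), (81, 153)] [[-0.1007, 0.0112], [-0.0897, 0.0117]]
z 0.008 row 283 u0 335 [(70, 140), (72, 140), (73, 142), (73, 141), (81, 142), (87, 142), (70, 142), (57, 136), (48, 124), (50, 135), (50, 139), (51, 139), (53, 141), (50, 136), (52, 138), (51, 139), (55, 143), (58, 146), (61, 147), (59, 147), (60, 149), (60, 147), (60, 151), (90, 208)] [[-0.1006, 0.0081], [-0.0895, 0.0087]]
z 0.005 row 284 u0 335 [(57, 137), (54, 139), (56, 140), (59, 138), (62, 138), (77, 141), (63, 137), (48, 135), (51, 138), (50, 136), (51, 136), (51, 136), (54, 140), (52, 146), (55, 145), (53, 144), (55, 146), (56, 145), (57, 149), (56, 147), (55, 149), (57, 152), (86, 209), (92, 240)] [[-0.1004, 0.0051], [-0.0893, 0.0056]]
line y -0.03 [-0.0993 -0.0288  0.    ]
line y -0.04 [-0.0993 -0.0411  0.    ]
line y -0.045 [-0.0994 -0.0442  0.    ]
```

Run:
```python
from h import *
s,p=load('s9'); f=axes(SY,0); yc=-.0015
def onplane(u,v,y):
    o,d=ray(p,u,v); o=f.inv().apply(o-SE); d=f.inv().apply(d); return o+d*(y-o[1])/d[1]
for v in (262,266,270,274,278,280,281,282):
    r=s[v].astype(int); sat=(r[:,2]-r[:,0])
    u0=302
    print(v,[int(x) for x in sat[u0:u0+14]],[int(x) for x in r[u0:u0+14,2]],'|',[int(x) for x in sat[336:350]],onplane(308,v,yc-.02)[[0,2]].round(4),onplane(343,v,yc-.02)[[0,2]].round(4))
```

```text
262 [24, 25, 28, 29, 25, 23, 43, 70, 92, 101, 101, 101, 99, 97] [180, 178, 212, 223, 195, 220, 215, 169, 147, 151, 154, 153, 153, 154] | [11, 11, 10, 7, 10, 10, 9, 11, 12, 10, 10, 10, 9, 10] [-0.1727  0.0667] [-0.0975  0.0701]
266 [59, 59, 55, 57, 57, 55, 68, 85, 95, 99, 98, 98, 101, 99] [152, 151, 152, 151, 151, 151, 146, 147, 146, 146, 150, 149, 152, 153] | [8, 10, 20, 16, 10, 10, 10, 10, 10, 8, 10, 11, 9, 10] [-0.1725  0.0552] [-0.0968  0.0587]
270 [57, 55, 55, 57, 52, 53, 67, 86, 96, 96, 96, 97, 74, 28] [145, 146, 146, 144, 143, 144, 145, 143, 150, 153, 151, 151, 125, 85] | [41, 91, 99, 100, 101, 98, 99, 98, 90, 65, 55, 52, 51, 50] [-0.1724  0.0436] [-0.0962  0.0471]
274 [54, 51, 54, 56, 53, 54, 64, 88, 94, 97, 97, 93, 49, 11] [147, 143, 144, 146, 145, 145, 135, 144, 148, 151, 151, 147, 101, 67] | [81, 100, 98, 97, 100, 99, 96, 94, 89, 87, 78, 82, 76, 77] [-0.1723  0.0317] [-0.0955  0.0354]
278 [54, 54, 54, 55, 51, 55, 62, 82, 93, 96, 95, 95, 98, 90] [150, 146, 145, 148, 148, 146, 135, 140, 150, 151, 151, 151, 153, 141] | [100, 101, 102, 101, 97, 100, 98, 93, 90, 88, 87, 90, 87, 89] [-0.1721  0.0197] [-0.0948  0.0235]
280 [54, 56, 56, 54, 50, 53, 39, 49, 84, 97, 96, 96, 98, 99] [146, 145, 148, 143, 146, 144, 114, 109, 137, 150, 147, 152, 151, 150] | [99, 101, 102, 101, 98, 96, 96, 78, 84, 91, 93, 88, 88, 88] [-0.1721  0.0137] [-0.0944  0.0175]
281 [51, 52, 52, 53, 52, 52, 37, 37, 70, 94, 95, 97, 98, 95] [141, 145, 144, 145, 143, 142, 113, 106, 131, 149, 151, 151, 148, 151] | [100, 100, 100, 98, 100, 96, 97, 58, 60, 72, 72, 76, 80, 75] [-0.172   0.0106] [-0.0943  0.0145]
282 [49, 50, 50, 50, 51, 50, 47, 48, 56, 64, 71, 73, 75, 83] [140, 137, 139, 139, 139, 140, 133, 128, 139, 140, 141, 143, 142, 143] | [95, 97, 100, 97, 97, 96, 83, 42, 41, 57, 54, 59, 57, 58] [-0.172   0.0076] [-0.0941  0.0115]
```

Emit:
carry_out(slide=[[-0.0064,0,0.0017],[0,0,0],[0.0003,0,0.0012],[0,0,0]], angular=[[0,0,0],[0,0,0],[0,0,0],[0,0,0]], gripper=[1,1,1,1])

```text
clock: 15.38
eef_pos: [0.5262, -0.2198, 0.0299]
eef_rot: [-3.097, 0.167, 0.408]
ft_force: [-1.9, 0.3, 3.6]
width: 0.0397
grasp_force: 30.0
```

Run:
```python
from h import *
grab('wrist','w10');grab('side','s10'); o=ctrl.get_obs()
w,q,f=nose('w10'); print('tcp',f.inv().apply(o['eef_pos']-SE).round(4),o['ft_force'])
for c0,c1 in((247,250),(297,300),(262,284)):
    g=w[:,c0:c1].mean(1); print(c0,[(r,int(g[r,2]),int(g[r,1])) for r in range(183,198)])
for z in(.018,.019,.020,.0215): print(z,[f.inv().apply(onz(q,273,r,z,True)-SE)[0].round(4) for r in(186,188,190)])
s,p=load('s10'); yc=-.0015
def onplane(u,v,y):
    o,d=ray(p,u,v); o=f.inv().apply(o-SE); d=f.inv().apply(d); return o+d*(y-o[1])/d[1]
for v in (270,272,274,276,278):
    r=s[v].astype(int); sat=(r[:,2]-r[:,0])
    print(v,[int(x) for x in sat[302:312]],'|',[int(x) for x in sat[336:346]],onplane(305,v,yc-.02)[[0,2]].round(4),onplane(341,v,yc-.02)[[0,2]].round(4))
```

```text
line row 186.98 [-0.1     0.0311 -0.    ]
line row 187.01 [-0.1002 -0.0336 -0.    ]
tcp [-0.1395 -0.0009  0.0119] [-1.47354605  0.60935105  6.21840918]
247 [(183, 106, 88), (184, 103, 73), (185, 94, 42), (186, 75, 23), (187, 41, 17), (188, 20, 15), (189, 17, 15), (190, 17, 16), (191, 17, 16), (192, 37, 24), (193, 72, 40), (194, 96, 52), (195, 102, 55), (196, 103, 55), (197, 103, 55)]
297 [(183, 102, 86), (184, 100, 70), (185, 94, 43), (186, 76, 23), (187, 46, 18), (188, 26, 15), (189, 22, 17), (190, 19, 18), (191, 20, 19), (192, 35, 24), (193, 68, 38), (194, 96, 52), (195, 101, 54), (196, 102, 55), (197, 103, 56)]
262 [(183, 104, 83), (184, 104, 83), (185, 104, 83), (186, 104, 83), (187, 103, 83), (188, 95, 76), (189, 65, 53), (190, 31, 26), (191, 33, 22), (192, 68, 38), (193, 96, 52), (194, 103, 55), (195, 103, 55), (196, 103, 55), (197, 104, 55)]
0.018 [np.float64(-0.0996), np.float64(-0.1009), np.float64(-0.1022)]
0.019 [np.float64(-0.0991), np.float64(-0.1004), np.float64(-0.1017)]
0.02 [np.float64(-0.0986), np.float64(-0.0999), np.float64(-0.1011)]
0.0215 [np.float64(-0.0978), np.float64(-0.0991), np.float64(-0.1003)]
270 [53, 54, 54, 66, 84, 95, 98, 99, 99, 79] | [102, 98, 98, 95, 94, 90, 63, 50, 52, 44] [-0.179   0.0433] [-0.1005  0.0469]
272 [57, 57, 57, 68, 86, 97, 96, 96, 82, 42] | [98, 100, 99, 98, 97, 82, 61, 52, 52, 52] [-0.179   0.0374] [-0.1002  0.0411]
274 [54, 53, 54, 66, 86, 96, 93, 96, 90, 51] | [98, 97, 97, 96, 94, 91, 81, 83, 80, 77] [-0.1789  0.0314] [-0.0998  0.0352]
276 [55, 54, 55, 55, 78, 94, 97, 95, 97, 63] | [100, 97, 97, 98, 94, 93, 86, 91, 88, 87] [-0.1789  0.0254] [-0.0995  0.0293]
278 [54, 52, 55, 58, 80, 93, 94, 96, 97, 96] | [95, 99, 100, 96, 91, 89, 89, 88, 85, 87] [-0.1788  0.0194] [-0.0992  0.0233]
```

Emit:
carry_out(slide=[[0,0,0],[0,0,0],[0,0,0],[0,0,-0.03],[0,0,-0.05],[0,0,-0.05],[0,0,0],[0,0,0]], angular=[[0,0,0],[0,0,0],[0,0,0],[0,0,0],[0,0,0],[0,0.13,0],[0,0.13,0],[0,0,0]], gripper=[0,0,0,0,0,0,1,1])

```text
clock: 16.48
eef_pos: [0.5584, -0.2237, 0.1562]
eef_rot: [3.136, -0.171, -0.0]
ft_force: [0.7, 1.3, -0.6]
width: 0.0771
grasp_force: 0.0
```

```bash
cat >> h.py <<'E'
def btn(fn,end,yaw,z,roi=(150,150,420,330)):
    w,q=load(fn); c,s,m=redc(w,roi); f=axes(yaw,0); ys,xs=np.nonzero(m); 
    r=cv2.minAreaRect(np.c_[xs,ys].astype(np.float32)); print('btn px',c.round(1),s, r,'board',f.inv().apply(onz(q,*r[0],z,True)-end).round(4)); return r
E
python3 - <<'E'
from h import *
grab('wrist','w11');grab('side','s11'); o=ctrl.get_obs(); f=axes(SY,0)
btn('w11',SE,SY,.089)
s,p=load('s11'); c,st,_=redc(s,(300,235,345,275)); print('side btn',c,st,'pred',proj(p,SE+f.apply([-.132,-.0015,.071])))
yc=-.0015
def onplane(u,v,y):
    o,d=ray(p,u,v); o=f.inv().apply(o-SE); d=f.inv().apply(d); return o+d*(y-o[1])/d[1]
for v in (262,266,270,274,278):
    r=s[v].astype(int); sat=(r[:,2]-r[:,0])
    print(v,[int(x) for x in sat[302:312]],'|',[int(x) for x in sat[336:346]],onplane(305,v,yc-.02)[[0,2]].round(4),onplane(341,v,yc-.02)[[0,2]].round(4))
delta(SE+f.apply([-.132,-.0015,.071+.02]),tool_of(axes(SY,0)))
E
```

```text
btn px [272.1 245. ] [260 231  26  29 718] ((272.5, 245.0), (25.0, 28.0), 0.0) board [-0.1291 -0.0016  0.071 ]Traceback (most recent call last):
  File "<stdin>", line 4, in <module>
  File "h.py", line 28, in redc
    n,l,s,c=cv2.connectedComponentsWithStats(k); i=1+np.argmax(s[1:,4]); return c[i],s[i],(l==i)
                                                     ~~~~~~~~~^^^^^^^^^
    return _wrapfunc(a, 'argmax', axis=axis, out=out, **kwds)
    return bound(*args, **kwds)
ValueError: attempt to get argmax of an empty sequence
```

Run:
```python
from h import *
f=axes(SY,0); s,p=load('s11'); yc=-.0015
def onplane(u,v,y):
    o,d=ray(p,u,v); o=f.inv().apply(o-SE); d=f.inv().apply(d); return o+d*(y-o[1])/d[1]
for v in (270,274,278):
    r=s[v].astype(int); sat=(r[:,2]-r[:,0])
    print(v,[int(x) for x in sat[302:312]],'|',[int(x) for x in sat[336:346]])
w,q,f=nose('w11')
for r in range(160,240,4): pass
g=w[:,262:284].mean(1); print([(r,[int(x) for x in g[r]]) for r in range(100,125)]); print([(r,[int(x) for x in g[r]]) for r in range(180,205)])
print('end',proj(q,SE,True),'nose',proj(q,SE+f.apply([-.1,0,.004]),True))
delta(SE+f.apply([-.131,-.0015,.071+.02]),tool_of(axes(SY,0)))
```

```text
270 [51, 53, 51, 60, 79, 90, 93, 94, 90, 74] | [98, 96, 94, 95, 101, 108, 102, 92, 95, 93]
274 [52, 53, 51, 62, 82, 90, 92, 91, 86, 48] | [94, 93, 96, 100, 102, 134, 150, 153, 153, 143]
278 [53, 51, 50, 52, 73, 87, 89, 93, 91, 94] | [92, 94, 93, 96, 100, 155, 180, 182, 178, 181]
line row 190.9 [-0.0997  0.0555  0.    ]
line row 190.82 [-0.1001 -0.0585  0.    ]
[(100, [62, 141, 176]), (101, [62, 140, 176]), (102, [62, 140, 176]), (103, [62, 140, 176]), (104, [62, 140, 176]), (105, [62, 139, 175]), (106, [62, 140, 175]), (107, [62, 140, 175]), (108, [62, 140, 175]), (109, [62, 140, 176]), (110, [62, 139, 175]), (111, [62, 139, 175]), (112, [62, 139, 175]), (113, [62, 139, 175]), (114, [62, 140, 175]), (115, [62, 139, 174]), (116, [62, 139, 174]), (117, [61, 138, 174]), (118, [61, 138, 174]), (119, [61, 138, 174]), (120, [61, 138, 173]), (121, [61, 138, 173]), (122, [61, 138, 173]), (123, [61, 138, 173]), (124, [61, 138, 173])]
[(180, [59, 133, 167]), (181, [59, 133, 167]), (182, [59, 133, 167]), (183, [59, 133, 167]), (184, [58, 132, 166]), (185, [59, 132, 166]), (186, [59, 132, 166]), (187, [59, 132, 166]), (188, [58, 132, 166]), (189, [58, 131, 164]), (190, [52, 117, 148]), (191, [32, 72, 95]), (192, [24, 48, 84]), (193, [25, 49, 93]), (194, [25, 50, 95]), (195, [25, 50, 96]), (196, [26, 51, 97]), (197, [26, 51, 97]), (198, [26, 52, 98]), (199, [26, 52, 98]), (200, [26, 52, 99]), (201, [26, 52, 99]), (202, [26, 53, 100]), (203, [26, 53, 101]), (204, [28, 55, 104])]
end [270.28156581  89.94741548] nose [270.73348605 191.69889779]
now [ 0.5595 -0.2232  0.1552] clock 16.57 
slide if move first [-0.0248  0.0008  0.0463]  turn [ 0.0003  0.0035 -0.0014]  slide if turn first [-0.0249  0.0008  0.0462]
```

Emit:
carry_out(slide=[[-0.025,0.001,0.02],[0,0,0.025],[0,0,0.01],[0,0,0.004],[0,0,0]], angular=[[0,0.003,0],[0,0,0],[0,0,0],[0,0,0],[0,0,0]], gripper=[1,1,1,1,1])

```text
clock: 17.2
eef_pos: [0.535, -0.2217, 0.0963]
eef_rot: [3.136, -0.169, 0.001]
ft_force: [0.9, 0.8, -0.1]
width: 0.0193
grasp_force: 0.0
```

Emit:
carry_out(slide=[[0,0,0.003],[0,0,0.002],[0,0,0]], angular=[[0,0,0],[0,0,0],[0,0,0]], gripper=[1,1,1])

```text
clock: 17.58
eef_pos: [0.5346, -0.2217, 0.0913]
eef_rot: [3.136, -0.169, 0.002]
ft_force: [0.3, 0.3, -0.1]
width: 0.0004
grasp_force: 0.0
```

Emit:
carry_out(slide=[[0,0,0.001],[0,0,0.001],[0,0,0]], angular=[[0,0,0],[0,0,0],[0,0,0]], gripper=[1,1,1])

```text
clock: 17.95
eef_pos: [0.5347, -0.2217, 0.0893]
eef_rot: [3.136, -0.169, 0.002]
ft_force: [-0.8, -0.1, 2.9]
width: 0.0003
grasp_force: 0.9
```

Emit:
carry_out(slide=[[0,0,0.0015],[0,0,0.0015],[0,0,0]], angular=[[0,0,0],[0,0,0],[0,0,0]], gripper=[1,1,1])

```text
clock: 18.32
eef_pos: [0.5345, -0.2217, 0.086]
eef_rot: [3.136, -0.169, 0.001]
ft_force: [0.0, 0.8, -0.4]
width: 0.0005
grasp_force: 0.0
```

Emit:
carry_out(slide=[[0,0,0.0015],[0,0,0.001],[0,0,0]], angular=[[0,0,0],[0,0,0],[0,0,0]], gripper=[1,1,1])

```text
clock: 18.7
eef_pos: [0.5345, -0.2217, 0.0836]
eef_rot: [3.136, -0.169, 0.002]
ft_force: [0.1, 0.5, -0.1]
width: 0.0008
grasp_force: 0.0
```

Emit:
carry_out(slide=[[0,0,0.001],[0,0,0]], angular=[[0,0,0],[0,0,0]], gripper=[1,1])

```text
clock: 18.95
eef_pos: [0.5347, -0.2218, 0.083]
eef_rot: [3.136, -0.169, 0.002]
ft_force: [-1.2, 0.3, 4.7]
width: 0.0007
grasp_force: 2.4
```

Emit:
carry_out(slide=[[0,0,0.001],[0,0,0]], angular=[[0,0,0],[0,0,0]], gripper=[1,1])

```text
clock: 19.2
eef_pos: [0.5348, -0.2219, 0.0826]
eef_rot: [3.136, -0.17, 0.003]
ft_force: [-4.8, 2.1, 15.9]
width: 0.0002
grasp_force: 7.6
```

Emit:
carry_out(slide=[[0,0,-0.02],[-0.008,-0.001,-0.04],[0,0,-0.03],[0,0,0],[0,0,0]], angular=[[0,0,0],[0,0,0],[0,0,0],[0,0,0],[0,0,0]], gripper=[1,0.3,0,0,0])

```text
clock: 19.82
eef_pos: [0.5264, -0.2197, 0.1711]
eef_rot: [3.137, -0.169, 0.001]
ft_force: [-0.7, 0.6, -0.5]
width: 0.037
grasp_force: 0.0
```

Run:
```python
from h import *
grab('wrist','w12'); f=axes(SY,0)
btn('w12',SE,SY,.083)
w,q,f=nose('w12')
g=w[:,262:284].mean(1); k=np.where((g[:,2]-g[:,0]<90)&(np.arange(420)>150))[0][0]
print('blade end row',[(r,int(g[r,2])) for r in range(k-3,k+4)],'pred nose',proj(q,SE+f.apply([-.1,0,.003]),True))
# regrasp vertical at case centre
C=[-.1395,-.0015,.031+.019*0]
delta(SE+f.apply([-.1395,-.0015,.031-.019]),tool_of(axes(SY,0)))
```

```text
btn px [273.1 201.4] [260 187  27  30 781] ((273.0, 201.5), (29.0, 26.0), 90.0) board [-0.1299 -0.0015  0.065 ]
line row nan [-0.1549 -0.0013  0.    ]
line row nan [-0.1549 -0.0013  0.    ]
blade end row [(153, 169), (154, 168), (155, 159), (156, 125), (157, 94), (158, 93), (159, 96)] pred nose [271.39325839 157.4735004 ]
now [ 0.5263 -0.2196  0.1708] clock 19.88 
slide if move first [-0.      0.0008  0.1408]  turn [ 0.0003  0.0001 -0.0014]  slide if turn first [-0.      0.0009  0.1408]h.py:42: RuntimeWarning: invalid value encountered in scalar divide
  col=(w[:,c0:c1,2]-w[:,c0:c1,1]).mean(1); r=np.arange(175,260); k=np.clip(col[175:260]-np.median(col[175:260])-8,0,None); L.append((r*k).sum()/k.sum())
```

Emit:
carry_out(slide=[[0,0,0],[0,0,0],[0,0.001,0.03],[0,0,0],[0,0,0.03],[0,0,0.04],[0,0,0.04],[0,0,0]], angular=[[0,0,0],[0,0,0],[0,0,0],[0,0,0],[0,0,0],[0,0,0],[0,0,0],[0,0,0]], gripper=[0,0,0,0,0,0,0,0])

```text
clock: 20.88
eef_pos: [0.5256, -0.2204, 0.0304]
eef_rot: [-3.137, 0.169, 0.004]
ft_force: [0.3, -0.6, 0.2]
width: 0.094
grasp_force: 0.0
```

Emit:
carry_out(slide=[[0,0,0],[0,0,0],[0,0,0],[0,0,0],[0,0,0],[0,0,0]], angular=[[0,0,0],[0,0,0],[0,0,0],[0,0,0],[0,0,0],[0,0,0]], gripper=[1,1,1,1,1,1], squeeze=30)

```text
clock: 21.62
eef_pos: [0.5268, -0.2208, 0.0318]
eef_rot: [3.136, -0.169, 0.002]
ft_force: [-1.3, 0.8, 1.2]
width: 0.04
grasp_force: 30.0
```

Emit:
carry_out(slide=[[0.0015,0,0],[0,0,-0.02],[0,0,-0.05],[0,0,-0.05],[0,0,0],[0,0,0]], angular=[[0,0,0],[0,0,0],[0,0,0],[0,0,0],[0,0,0],[0,0,0]], gripper=[1,1,1,1,1,1])

```text
clock: 22.38
eef_pos: [0.5275, -0.2207, 0.1507]
eef_rot: [3.137, -0.169, -0.0]
ft_force: [-1.1, -0.7, -5.1]
width: 0.04
grasp_force: 30.0
```

```bash
cat >> h.py <<'E'
G=axes(SY,0).inv().apply(np.array([.5268,-.2208,.0318])-SE)   # tcp in board frame at regrasp (hook at 0, resting)
def onblank(dx,dz): return BE+axes(BY,0).apply(G+[dx,0.0015*0,dz]),tool_of(axes(BY,0))
E
python3 - <<'E'
from h import *
print(G.round(4)); grab('wrist','w13')
w,q=load('w13'); g=w.astype(float)[:,262:284].mean(1); print([(r,[int(x) for x in g[r]]) for r in list(range(60,112,2))+list(range(176,200,2))])
delta(*onblank(.012,.13))
E
```

```text
[-0.1388 -0.0018  0.0138]
[(60, [65, 146, 183]), (62, [65, 146, 183]), (64, [65, 146, 183]), (66, [65, 146, 182]), (68, [65, 145, 182]), (70, [65, 145, 182]), (72, [65, 145, 182]), (74, [65, 146, 182]), (76, [65, 145, 182]), (78, [65, 145, 182]), (80, [64, 144, 182]), (82, [64, 144, 181]), (84, [64, 144, 180]), (86, [64, 144, 180]), (88, [64, 143, 180]), (90, [64, 143, 180]), (92, [64, 143, 180]), (94, [63, 143, 179]), (96, [63, 142, 178]), (98, [63, 142, 178]), (100, [63, 142, 178]), (102, [63, 142, 178]), (104, [63, 142, 178]), (106, [63, 142, 178]), (108, [63, 142, 179]), (110, [63, 142, 179]), (176, [60, 136, 171]), (178, [60, 136, 171]), (180, [60, 136, 171]), (182, [60, 135, 170]), (184, [59, 134, 169]), (186, [31, 68, 88]), (188, [25, 49, 90]), (190, [26, 51, 97]), (192, [26, 52, 98]), (194, [26, 52, 99]), (196, [27, 52, 100]), (198, [27, 53, 100])]
now [ 0.5273 -0.2206  0.1502] clock 22.43 
slide if move first [-0.0368 -0.4099 -0.0115]  turn [-0.      0.0011 -0.1096]  slide if turn first [ 0.0083 -0.4115 -0.0116]
```

Emit:
carry_out(slide=[[0,0,-0.011],[0.001,-0.035,0],[0.001,-0.055,0],[0.001,-0.055,0],[0.001,-0.055,0],[0.001,-0.055,0],[0.001,-0.055,0],[0.001,-0.055,0],[0.001,-0.046,0],[0,0,0]], angular=[[0,0.001,-0.11],[0,0,0],[0,0,0],[0,0,0],[0,0,0],[0,0,0],[0,0,0],[0,0,0],[0,0,0],[0,0,0]], gripper=[1,1,1,1,1,1,1,1,1,1])

```text
clock: 23.68
eef_pos: [0.5337, 0.1939, 0.1606]
eef_rot: [3.141, 0.012, -0.001]
ft_force: [-0.1, -1.8, -4.3]
width: 0.0398
grasp_force: 30.0
```

Run:
```python
from h import *
w,q=grab('wrist','w14'); f=axes(BY,0)
for v in ([0,.05,0],[0,0,0],[0,-.05,0],[-.06,.05,0],[-.06,-.05,0]): print(v,proj(q,BE+f.apply(v),True).round(1))
delta(*onblank(.012,.13))
w=w.astype(float)
e=int(proj(q,BE,True)[1])
for c0,c1 in((225,245),(300,320)):
    g=w[:,c0:c1].mean(1); print(c0,[(r,[int(x) for x in g[r]]) for r in range(e-12,e+14)])
for r in (e+15,e+50,e+80):
    g=w[r-2:r+3].mean(0); print(r,'L',[(c,int(g[c,2])) for c in range(195,225,2)],'R',[(c,int(g[c,2])) for c in range(320,352,2)])
```

```text
[0, 0.05, 0] [223.   70.2]
[0, 0, 0] [274.1  69.3]
[0, -0.05, 0] [325.1  70.7]
[-0.06, 0.05, 0] [223.3 129.9]
[-0.06, -0.05, 0] [324.2 130.4]
now [0.5341 0.1913 0.1606] clock 23.73 
slide if move first [ 0.0007  0.0004 -0.0012]  turn [0.0013 0.0007 0.0031]  slide if turn first [ 0.0007  0.0004 -0.0012]
225 [(57, [171, 186, 184]), (58, [170, 185, 184]), (59, [170, 184, 183]), (60, [169, 184, 182]), (61, [169, 184, 182]), (62, [169, 184, 183]), (63, [170, 185, 184]), (64, [170, 186, 184]), (65, [170, 185, 184]), (66, [169, 183, 182]), (67, [162, 177, 176]), (68, [136, 151, 154]), (69, [88, 101, 113]), (70, [57, 72, 93]), (71, [54, 69, 91]), (72, [54, 69, 91]), (73, [54, 69, 91]), (74, [54, 69, 91]), (75, [54, 69, 91]), (76, [54, 69, 91]), (77, [54, 69, 91]), (78, [55, 69, 92]), (79, [55, 69, 92]), (80, [54, 68, 91]), (81, [53, 68, 90]), (82, [52, 67, 89])]
300 [(57, [168, 183, 182]), (58, [169, 184, 182]), (59, [170, 184, 183]), (60, [169, 184, 183]), (61, [169, 184, 182]), (62, [169, 183, 182]), (63, [168, 183, 182]), (64, [168, 183, 182]), (65, [168, 183, 182]), (66, [168, 183, 182])
[... 766 characters left out ...]
203, 180), (205, 179), (207, 180), (209, 182), (211, 183), (213, 184), (215, 188), (217, 193), (219, 193), (221, 189), (223, 187)] R [(320, 71), (322, 73), (324, 73), (326, 74), (328, 150), (330, 193), (332, 195), (334, 190), (336, 184), (338, 185), (340, 190), (342, 195), (344, 198), (346, 196), (348, 192), (350, 186)]
149 L [(195, 189), (197, 184), (199, 187), (201, 189), (203, 188), (205, 188), (207, 187), (209, 187), (211, 188), (213, 189), (215, 185), (217, 185), (219, 188), (221, 191), (223, 192)] R [(320, 68), (322, 68), (324, 71), (326, 109), (328, 185), (330, 191), (332, 189), (334, 185), (336, 185), (338, 190), (340, 193), (342, 191), (344, 190), (346, 189), (348, 187), (350, 186)]
```

```bash
cat >> h.py <<'E'
def blankfit(fn,c1=(228,248),c2=(300,322)):
    w,q=load(fn); g=w.astype(float)[:,:,2]; f=axes(0,0)
    E=[]
    for a,b in(c1,c2):
        for c in range(a,b,3):
            k=g[:,c-1:c+2].mean(1)[40:140]; d=np.where(k<130)[0]
            if len(d)==0: continue
            i=d[0]; E.append(onz(q,c,40+i-1+(k[i-1]-130)/(k[i-1]-k[i]),.018,True))
    S={'L':[],'R':[]}
    y0=int(np.mean([proj(q,e,True)[1] for e in E]))
    for r in range(y0+12,y0+80,4):
        k=g[r-1:r+2].mean(0)
        for nm,rg in(('L',range(240,185,-1)),('R',range(310,370))):
            for c in rg:
                if k[c]>130: 
                    pc=c-(1 if nm=='R' else -1); t=(130-k[pc])/(k[c]-k[pc]); S[nm].append(onz(q,pc+t*(c-pc),r,.018,True)); break
    E=np.array(E); s=np.polyfit(E[:,1],E[:,0],1); print('end yaw',-np.degrees(np.arctan(s[0])).round(2),'rms',np.std(E[:,0]-np.polyval(s,E[:,1])).round(4))
    P={}
    for n in S:
        A=np.array(S[n]); t=np.polyfit(A[:,0],A[:,1],1); res=A[:,1]-np.polyval(t,A[:,0]); k=abs(res)<.002; t=np.polyfit(A[k,0],A[k,1],1); P[n]=t; print(n,len(A),k.sum(),'yaw',np.degrees(np.arctan(t[0])).round(2),'y at .66',np.polyval(t,.66).round(4))
    ym=(np.polyval(P['L'],.66)+np.polyval(P['R'],.66))/2; print('mid y',ym.round(4),'end x',np.polyval(s,ym).round(4))
E
python3 - <<'E'
from h import *
blankfit('w14')
E
```

```text
end yaw -0.94 rms 0.0001
L 17 17 yaw -0.98 y at .66 0.2386
R 17 17 yaw -1.0 y at .66 0.1387
mid y 0.1887 end x 0.6621
```

```bash
echo "BE=np.array([.6621,.1887,.018]); BY=-0.97" >> h.py
python3 - <<'E'
from h import *
delta(*onblank(.006,.02))
E
```

```text
now [0.5341 0.1913 0.1606] clock 23.73 
slide if move first [-0.0048  0.002   0.1088]  turn [0.0013 0.0007 0.0217]  slide if turn first [-0.0048  0.0022  0.1088]
```

Emit:
carry_out(slide=[[-0.005,0.002,0.02],[0,0,0.045],[0,0,0.03],[0,0,0.014],[0,0,0],[0,0,0]], angular=[[0.001,0.001,0.022],[0,0,0],[0,0,0],[0,0,0],[0,0,0],[0,0,0]], gripper=[1,1,1,1,1,1])

```text
clock: 24.48
eef_pos: [0.5312, 0.1881, 0.0544]
eef_rot: [-3.141, 0.032, -0.007]
ft_force: [-0.0, -0.4, -4.2]
width: 0.0399
grasp_force: 30.0
```

Run:
```python
from h import *
w,q=grab('wrist','w15'); grab('side','s15'); f=axes(BY,0)
delta(*onblank(.006,.0))
try: blankfit('w15',(195,235),(312,345))
except Exception as e: print(e)
for v in ([0,0,0],[.006,0,.023],[.008,.011,.02]): print(v,proj(q,BE+f.apply(v),True).round(1))
g=w.astype(float)[:,262:284].mean(1); e=int(proj(q,BE,True)[1]); print([(r,[int(x) for x in g[r]]) for r in range(max(0,e-35),e+12)])
```

```text
now [0.5312 0.1882 0.0545] clock 24.57 
slide if move first [-0.0021 -0.0009  0.0227]  turn [-0.0009 -0.0047 -0.0031]  slide if turn first [-0.0019 -0.001   0.0227]
end yaw -0.94 rms 0.0001
L 17 17 yaw -0.85 y at .66 0.2389
R 17 17 yaw -1.07 y at .66 0.139
mid y 0.1889 end x 0.6622
[0, 0, 0] [266.7  43.2]
[0.006, 0, 0.023] [266.   25.3]
[0.008, 0.011, 0.02] [247.7  24. ]
[(8, [174, 190, 188]), (9, [174, 189, 188]), (10, [174, 189, 188]), (11, [174, 189, 188]), (12, [173, 188, 187]), (13, [173, 188, 187]), (14, [174, 190, 188]), (15, [176, 191, 190]), (16, [177, 192, 190]), (17, [177, 188, 187]), (18, [177, 178, 179]), (19, [176, 173, 175]), (20, [161, 166, 173]), (21, [105, 152, 179]), (22, [76, 163, 203]), (23, [77, 169, 212]), (24, [77, 170, 213]), (25, [77, 170, 213]), (26, [77, 170, 213]), (27, [77, 170, 213]), (28, [78, 170, 213]), (29, [78, 171, 213]), (30, [78, 171, 213]), (31, [78, 171, 214]), (32, [78, 171, 214]), (33, [78, 172, 215]), (34, [78, 172, 215]), (35, [78, 172, 215]), (36, [78, 172, 215]), (37, [78, 172, 215]), (38, [78, 172, 216]), (39, [78, 172, 216]), (40, [78, 172, 215]), (41, [78, 172, 215]), (42, [78, 172, 215]), (43, [78, 172, 215]), (44, [78, 172, 215]), (45, [78, 172, 215]), (46, [78, 172, 215]), (47, [78, 172, 215]), (48, [78, 172, 215]), (49, [78, 172, 216]), (50, [78, 172, 216]), (51, [78, 172, 216]), (52, [78, 172, 216]), (53, [78, 172, 216]), (54, [78, 173, 216])]
```

Emit:
carry_out(slide=[[-0.002,-0.001,0.01],[0,0,0.011],[0,0,0],[0,0,0.001],[0,0,0]], angular=[[-0.001,-0.005,-0.003],[0,0,0],[0,0,0],[0,0,0],[0,0,0]], gripper=[1,1,1,1,1])

```text
clock: 25.2
eef_pos: [0.5285, 0.189, 0.0312]
eef_rot: [3.141, -0.027, -0.003]
ft_force: [-0.3, 0.0, -4.8]
width: 0.0396
grasp_force: 30.0
```

Run:
```python
from h import *
w,q=grab('wrist','w16'); f=axes(BY,0)
delta(*onblank(.0,.0))
for v in ([0,0,0],[.006,0,.003]): print(v,proj(q,BE+f.apply(v),True).round(1))
g=w.astype(float)[:,262:284].mean(1); k=w.astype(float)[:,215:235].mean(1)
print([(r,int(g[r,0])) for r in range(0,30)]); print([(r,int(k[r,0])) for r in range(0,45)])
```

```text
now [0.5285 0.189  0.0313] clock 25.25 
slide if move first [-0.0052 -0.0002 -0.0005]  turn [0.0008 0.0021 0.    ]  slide if turn first [-0.0052 -0.0002 -0.0005]
[0, 0, 0] [268.3  29.8]
[0.006, 0, 0.003] [268.2  19. ]
[(0, 181), (1, 183), (2, 184), (3, 185), (4, 185), (5, 184), (6, 183), (7, 182), (8, 181), (9, 179), (10, 179), (11, 179), (12, 179), (13, 179), (14, 180), (15, 181), (16, 182), (17, 183), (18, 183), (19, 173), (20, 134), (21, 94), (22, 81), (23, 81), (24, 81), (25, 81), (26, 81), (27, 81), (28, 81), (29, 81)]
[(0, 179), (1, 179), (2, 179), (3, 178), (4, 178), (5, 179), (6, 180), (7, 180), (8, 181), (9, 182), (10, 184), (11, 184), (12, 185), (13, 185), (14, 185), (15, 185), (16, 184), (17, 183), (18, 182), (19, 181), (20, 182), (21, 183), (22, 184), (23, 185), (24, 186), (25, 186), (26, 186), (27, 186), (28, 187), (29, 184), (30, 163), (31, 103), (32, 51), (33, 39), (34, 38), (35, 38), (36, 39), (37, 38), (38, 38), (39, 38), (40, 38), (41, 38), (42, 39), (43, 39), (44, 38)]
```

Emit:
carry_out(slide=[[-0.0035,0,0],[0,0,0]], angular=[[0,0,0],[0,0,0]], gripper=[1,1])

```text
clock: 25.5
eef_pos: [0.5247, 0.1892, 0.0315]
eef_rot: [3.141, -0.026, -0.003]
ft_force: [0.6, 0.5, -3.3]
width: 0.0398
grasp_force: 30.0
```

Emit:
carry_out(slide=[[-0.0006,0,0],[0,0,0]], angular=[[0,0,0],[0,0,0]], gripper=[1,1])

```text
clock: 25.75
eef_pos: [0.5245, 0.1892, 0.0315]
eef_rot: [3.141, -0.027, -0.003]
ft_force: [-0.6, -0.7, -4.5]
width: 0.0402
grasp_force: 30.0
```

Emit:
carry_out(slide=[[-0.0005,0,0],[0,0,0]], angular=[[0,0,0],[0,0,0]], gripper=[1,1])

```text
clock: 26.0
eef_pos: [0.5239, 0.1892, 0.0314]
eef_rot: [3.141, -0.027, -0.003]
ft_force: [0.1, -0.1, -3.5]
width: 0.0397
grasp_force: 30.0
```

Emit:
carry_out(slide=[[-0.0004,0,0],[0,0,0]], angular=[[0,0,0],[0,0,0]], gripper=[1,1])

```text
clock: 26.25
eef_pos: [0.5236, 0.1892, 0.0314]
eef_rot: [3.141, -0.027, -0.003]
ft_force: [-0.3, -0.7, -4.4]
width: 0.0396
grasp_force: 30.0
```

Run:
```python
from h import *
w,q=grab('wrist','w17'); f=axes(BY,0)
delta(*onblank(.0,.0)); print(ctrl.get_obs()['ft_force'])
g=w.astype(float)[:,262:284].mean(1); k=w.astype(float)[:,215:235].mean(1)
print([(r,int(g[r,0])) for r in range(10,32)]); print([(r,int(k[r,0])) for r in range(15,35)])
i=proj(q,BE,True); print(i)
for r in(20,22,24): print(r,f.inv().apply(onz(q,270,r,.0215,True)-BE).round(4))
gg=w.astype(float)[150:260,262:284].mean(1)[:,2]; print([(150+j,int(gg[j])) for j in range(25,50)])
```

```text
now [0.5236 0.1892 0.0314] clock 26.3 
slide if move first [-0.0003 -0.0001 -0.0004]  turn [0.0007 0.0019 0.    ]  slide if turn first [-0.0003 -0.0001 -0.0004]
[-0.98431582  0.17745535 -4.87807701]
[(10, 181), (11, 182), (12, 183), (13, 184), (14, 184), (15, 185), (16, 186), (17, 184), (18, 183), (19, 173), (20, 134), (21, 94), (22, 81), (23, 80), (24, 80), (25, 81), (26, 80), (27, 81), (28, 81), (29, 81), (30, 81), (31, 81)]
[(15, 182), (16, 183), (17, 184), (18, 185), (19, 185), (20, 185), (21, 184), (22, 171), (23, 124), (24, 66), (25, 40), (26, 38), (27, 38), (28, 38), (29, 38), (30, 38), (31, 38), (32, 38), (33, 38), (34, 38)]
[268.40209906  22.17059808]
20 [ 0.0003 -0.001   0.0035]
22 [-0.0009 -0.001   0.0035]
24 [-0.0022 -0.001   0.0035]
[(175, 211), (176, 211), (177, 211), (178, 211), (179, 211), (180, 211), (181, 210), (182, 210), (183, 210), (184, 208), (185, 188), (186, 110), (187, 75), (188, 110), (189, 121), (190, 122), (191, 122), (192, 123), (193, 123), (194, 123), (195, 124), (196, 124), (197, 125), (198, 125), (199, 125)]
```

Emit:
carry_out(slide=[[-0.0004,0,0.0004],[0,0,0]], angular=[[0,0,0],[0,0,0]], gripper=[1,1])

```text
clock: 26.55
eef_pos: [0.5232, 0.1892, 0.031]
eef_rot: [3.141, -0.027, -0.003]
ft_force: [0.3, -0.8, -3.7]
width: 0.0402
grasp_force: 30.0
```

Emit:
carry_out(slide=[[0,0,0.0006],[0,0,0]], angular=[[0,0,0],[0,0,0]], gripper=[1,1])

```text
clock: 26.8
eef_pos: [0.5233, 0.1892, 0.031]
eef_rot: [3.141, -0.027, -0.003]
ft_force: [-4.0, -2.5, 7.7]
width: 0.0398
grasp_force: 30.0
```

Emit:
carry_out(slide=[[0,0,0.0006],[0,0,0]], angular=[[0,0,0],[0,0,0]], gripper=[1,1])

```text
clock: 27.05
eef_pos: [0.5233, 0.1892, 0.031]
eef_rot: [3.141, -0.027, -0.002]
ft_force: [-8.5, -4.0, 20.0]
width: 0.0395
grasp_force: 30.0
```

Emit:
carry_out(slide=[[0,0,-0.001],[0,0,0],[0,0,0],[0,0,0],[0,0,0],[0,0,-0.03],[0,0,-0.05],[0,0,-0.04],[0,0,0],[0,0,0]], angular=[[0,0,0],[0,0,0],[0,0,0],[0,0,0],[0,0,0],[0,0,0],[0,0,0],[0,0,0],[0,0,0],[0,0,0]], gripper=[1,1,0,0,0,0,0,0,0,0])

```text
clock: 28.3
eef_pos: [0.5231, 0.1891, 0.1502]
eef_rot: [3.141, -0.027, -0.004]
ft_force: [-0.0, 0.4, -1.0]
width: 0.0941
grasp_force: 0.0
```

Run:
```python
from h import *
w,q=grab('wrist','w18'); f=axes(BY,0); btn('w18',BE,BY,.083); blankfit('w18')
e=int(proj(q,BE,True)[1]); n=int(proj(q,BE+f.apply([-.1,0,.004]),True)[1]); c=int(proj(q,BE,True)[0])
g=w.astype(float)[:,c-8:c+12].mean(1)
print(e,n,[(r,[int(x) for x in g[r]]) for r in range(e-8,e+8)],[(r,[int(x) for x in g[r]]) for r in range(n-5,n+6)])
# blade centre line columns
for r in(e+12,e+40,n-8):
    m=(w[r].astype(int)[:,2]-w[r].astype(int)[:,0]); cs=[i for i in range(230,320) if m[i]>70]; print(r,cs[0],cs[-1],f.inv().apply(onz(q,(cs[0]+cs[-1])/2,r,.0215,True)-BE).round(4))
for r in(e-2,e-1,e,e+1): print(r,f.inv().apply(onz(q,c,r,.0215,True)-BE)[0].round(4))
for r in(n-2,n,n+2): print(r,f.inv().apply(onz(q,c,r,.0215,True)-BE)[0].round(4))
```

```text
btn px [272.5 208.5] [259 193  28  32 887] ((272.5, 208.5), (31.0, 27.0), 90.0) board [-0.1301 -0.0023  0.065 ]
end yaw -0.81 rms 0.0001
L 17 17 yaw -1.03 y at .66 0.2387
R 17 17 yaw -1.06 y at .66 0.139
mid y 0.1889 end x 0.6621
56 160 [(48, [173, 188, 186]), (49, [173, 189, 187]), (50, [174, 190, 188]), (51, [175, 190, 189]), (52, [175, 190, 188]), (53, [172, 184, 183]), (54, [168, 171, 172]), (55, [155, 165, 175]), (56, [116, 166, 196]), (57, [83, 166, 206]), (58, [76, 166, 208]), (59, [75, 166, 208]), (60, [75, 166, 208]), (61, [75, 166, 208]), (62, [75, 166, 208]), (63, [75, 166, 208])] [(155, [71, 157, 197]), (156, [71, 157, 197]), (157, [69, 152, 190]), (158, [58, 129, 162]), (159, [41, 89, 119]), (160, [31, 62, 104]), (161, [31, 60, 111]), (162, [32, 61, 114]), (163, [32, 62, 115]), (164, [32, 62, 116]), (165, [33, 63, 117])]
68 259 286 [-0.012  -0.0025  0.0035]
96 259 286 [-0.0389 -0.0025  0.0035]
152 259 285 [-0.0922 -0.0019  0.0035]
54 0.0016
55 0.0006
56 -0.0003
57 -0.0013
158 -0.0979
160 -0.0999
162 -0.1018
```

```bash
python3 -c "
from workcell import ctrl; print(ctrl.finish_job())"
```

```text
the job is handed in; nothing more can be done
None
```

The job is handed in at about 28 s: the locked tape lies flat along the blank board with its hook over the far end (within about 0.5 mm), let go, and the drawn length still reads 99 ± 1 mm (line at 100 mm), the same as on the sample board; no verdict was returned.

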